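# Stow the reagent cartons for the drive

## Task

Finish stowing the reagent cartons in the aluminium cradle for the drive: stack the two loose white cartons flat and square on the full one already in it, the heavier below and the lighter on top (they look alike, so heft them to tell), then fold the cradle's retaining bail fully down so that it lies on the top carton with its lip in front. Leave the full carton in its place, keep all cartons upright, and do not shift or knock over the other things on the bench.

Things in the scene. Friction and masses are not known exactly. Their poses are not given: they have to be found in the camera images.
- carton_a: one of the two loose cartons: a closed rigid white carton, 105 (x) x 66 (y) x 36 mm (z), lying flat; origin at the centre of its underside, z up; take it across the 66 mm width. The two look the same; one is nearly full (about 0.42 kg), the other almost empty (about 0.12 kg), each within 15 percent, and the names a and b say nothing of which
- carton_b: the other loose carton, same sizes and origin; see carton_a
- base_carton: the full carton (about 0.55 kg) that already lies in the cradle, same sizes and origin as the others; it is loose, with up to 3 mm play on each side between the cradle's corner angles
- cradle: aluminium cradle screwed to the worktop; origin at the middle of its bay, at worktop height; x along the bay towards the two rear posts, z up. Base plate 3 mm thick, 142 x 104 mm: the bottom carton lies on it between four corner angles, 17 mm high. The upper cartons have no guides; the long sides of the column are open for fingers
- bail_hinge (a point): middle of the bail's hinge axis, at x = +66, z = 117 mm in the cradle's frame, the axis along the cradle's y; carried by two posts 8 x 10 mm, 125 mm high, at x = +66, y = +-34 mm, with a cross plate between them
- bail (a joint): angle of the retaining bail, rad: 0 = level, lying on a column of three cartons; grows as it swings up and back; 1.57 = upright; starts at 1.85 to 2.05, leaning back. Stiff hinge (about 2 N at the grip): it stays where left. Two rods with rubber sleeves; a lip plate 56 mm wide, 131 mm from the hinge, reaches 22 mm below them, 11 mm in front of the top carton when closed
- bail_grip (a point): middle of the bail's black plastic grip, a rod of 15 mm diameter and 42 mm length, 162 mm from the hinge axis, pointing straight away from it; it can be pinched from above with the fingers closing along the cradle's y (it turns between the pads as the bail swings) or pushed
- sample_cup: bystander: closed clear sample cup, 59 mm diameter, 45 mm high, origin at the centre of its underside
- spray_bottle: bystander: spray bottle, 56 x 121 mm, 260 mm high, origin at the centre of its underside; stands between the cartons and the cradle, a bit further from the robot
- yellow_dish: bystander: petri dish, 63 mm diameter, 15 mm high, origin at the centre of its underside
- marker_pen: bystander: white marker with blue cap, 125 x 15 x 13 mm, origin at the centre of its underside
- label_tape: bystander: roll of white label tape lying flat, 67 mm diameter, 19 mm high, origin at the centre of its underside
- tall_dropper: bystander: white dropper bottle, 33 mm diameter, 67 mm high, origin at the centre of its underside

How it is judged:
At the end, for the whole second after the job is handed in: The full carton still lies flat in the cradle, the heavier loose carton flat on it and the lighter on top, each centred within 9 mm and square within 7 degrees on the one below, at rest; bail within 0.06 rad of level on the top carton; all released (z of base_carton in the frame of cradle between 0 and 0.007 m and horizontal distance between base_carton and cradle below 0.008 m and horizontal distance between carton_b and base_carton below 0.009 m and z of carton_b in the frame of cradle between 0.035 and 0.043 m and angle between the x axis of carton_b and the x axis of base_carton, either way round below 0.12 rad and horizontal distance between carton_a and carton_b below 0.009 m and z of carton_a in the frame of cradle between 0.071 and 0.079 m and angle between the x axis of carton_a and the x axis of carton_b, either way round below 0.12 rad and angle between each of base_carton, carton_b, carton_a's own z axis and vertical below 0.06 rad and linear speed of each of base_carton, carton_b, carton_a below 0.01 m/s and value of joint bail between -0.05 and 0.06 rad); the robot touches nothing.
It fails at once if the full carton is lifted out of the cradle (z of base_carton in the frame of cradle above 0.025 m).
It fails at once if a carton is tipped by more than 35 degrees (angle between any of base_carton, carton_b, carton_a's own z axis and vertical above 0.6 rad).
It fails at once if a bystander is shifted by more than 30 mm (distance of any of sample_cup, spray_bottle, yellow_dish, marker_pen, label_tape, tall_dropper from where it was at the start of the episode above 0.03 m).
It fails at once if a bystander is tipped by more than 35 degrees (angle between any of sample_cup, spray_bottle, yellow_dish, marker_pen, label_tape, tall_dropper's own z axis and vertical above 0.6 rad).
It also fails if it takes over 72 s, if anything falls off the work surface, if the arm or the gripper's body presses on something with over 40 N, if the wrist force passes 120 N, or if a joint passes its speed limit or range.

## Robot

A 7-joint arm with a two-finger parallel gripper is mounted at the origin on a cart in front of the work surface, level with it; the furniture and walls round the work are solid. World frame = base frame: x ahead of the robot, y to its left, z up, the work surface at z = 0. Lengths are in m, angles in rad, forces in N, time in s.
With the tool pointing down it reaches from about 0.425 to 0.925 m from the base axis. Payload 6.8 kg.
Tool frame: the origin (TCP) lies at the very end of the fingers, on their centre line; the grasp point (between the pads) lies 19 mm behind it; z points along the fingers, x is the direction in which the jaws open and shut, and the axes are right-handed (so a half turn about z gives the same grasp; the last joint's range is limited). The gripper opens to 85 mm and grips with 20 to 120 N. Pads are 22 mm wide; open, the fingers measure 114 mm over their backs; the gripper's body (76 mm by 85 mm) begins 54 mm behind the grasp point. The pads swing forward as they close: fully open they stand 13 mm farther back than shut.
Start: joints at [-1.421, 0.477, 0.022, 1.555, -0.011, 1.109, -0.083], TCP at [0.172, 0.653, 0.231] pointing down, gripper open.
Joint ranges: [-2.96, 2.96], [-0.34, 2.1], [-1.41, 1.46], [0.24, 2.44], [-1.37, 4.51], [0.17, 1.92], [-2.96, 2.96]. Speed limits (rad/s): [2.39, 2.39, 3.14, 3.14, 3.14, 3.14, 3.14].

## Interface

Orientations are given as a rotation vector (axis times angle).
In Python, from bench import r, grab_frame gives the robot as it stands. The module is installed in compiled form; this text tells all that it offers.
- The arm moves only by the tool send_rows, never from a script. Its argument "series" is a list of rows, each a list of 2 entries, a list of its own where there are three numbers: the shift along the tool's x, y, z in m, then the turn, a rotation vector about the tool's x, y, z in units of 5 degrees (1.0 is 5 degrees). A call has 1 to 20 rows; each row shifts and turns the commanded pose from where the row before left it, along the tool's axes as they then stand; what a row does not reach is not made up. A row lasts 1/8 s, in which the tool goes at most 62.5 mm and 10.7 degrees, less where a joint would pass 70% of its speed; a pose out of reach is approached as far as the arm can. A call is refused whole if a number of a shift passes 0.0625 or a number of a turn 1, either way. A call with a gripper value outside its range is refused whole. "fingers" is the closure in counts, from 0 (fully open) to 255 (shut), set as the call begins (left out, the last holds). The fingers move at their own pace and stop on an object; "grip_force" is the grip in N (left out, the last holds). Time passes only in rows, so rows that do not move let the fingers close. It gives the time, the measured TCP pose, the force and the opening at its end, in the units of the state.
- r.get_obs(): the state, without advancing time (a new reading comes with each control period).
- grab_frame(name): name is "side" or "top" or "wrist"; returns a dict with "frame" (420x560x3 uint8, red, green, blue), "fx", "fy", "cx", "cy" (pixels), "origin" and "rotation" of the camera in the world; the wrist camera has in their place "T_tool_cam" (4x4, takes a point from camera to tool coordinates, whose origin is the TCP and whose axes are the tool frame's). Camera axes: x right, y down, z forward; pixel columns grow to the right and rows downward; lengths in m; the calibration is good to about 2 mm. The wrist camera is an equidistant fisheye: a pixel r from the principal point sees the ray r / f radians off the axis. A picture is of the moment at which its call begins: read the wrist's pose just before it. There is no depth.
- r.hand_in(): hands the job in, once; it reports no verdict.
The state is a dict: "clock": time; "joints": joint angles; "qvel": joint speeds; "tau": joint torques, N m; "tcp_pos": TCP position; "orientation": TCP orientation; "contact_force": force on the tool from outside, world axes, zero at the start; "moment": the same for the moment, N m; "grip_width": finger opening in m.
Only numpy, scipy, OpenCV 4.12 (cv2) and the standard library are available. Lean on these libraries where they do the work, as an engineer would, in place of code of your own. Each camera call takes 0.05 s, during which the arm holds its last target.

## Working session

There is one attempt and no reset: what is moved stays moved. The work goes in short steps, Python scripts to look and compute and a tool call to move; the robot and the scene stay as the last step left them, time stands still between calls to the robot, and variables do not carry over. Pictures are saved under pics/ and viewed, and the job is handed in when it is done.

Besides the shell and the picture viewer there is one more tool, called after ">>>" by a JSON object that holds its "name" and its "arguments", one argument or row to a line. send_rows: Moves the arm, as the interface text tells. Its arguments: {"type":"object","properties":{"series":{"type":"array"},"fingers":{"type":"number"},"grip_force":{"type":"number"}},"required":["series"]}

```bash
mkdir -p pics; ls; python3 - <<'E'
from bench import r, grab_frame
import cv2
o=r.get_obs()
print(o)
for n in ("side","top","wrist"):
    f=grab_frame(n); cv2.imwrite(f"pics/{n}0.png",f["frame"][:,:,::-1])
    print(n,{k:v for k,v in f.items() if k!="frame"})
E
```

```text
pics
{'clock': 0.0, 'joints': array([-1.42108985,  0.47782984,  0.02234107,  1.55646198, -0.01152416,
        1.10927928, -0.08310215]), 'qvel': array([ 0.00026642,  0.00054345, -0.0003713 ,  0.00100168,  0.00031521,
        0.00031555,  0.00033499]), 'tau': array([-2.19275580e-05, -5.96458304e+01,  1.60813920e+00, -2.81202650e+01,
        1.24056620e-02,  9.42119979e-03,  3.47666258e-06]), 'tcp_pos': array([0.1719553 , 0.65211559, 0.23030134]), 'orientation': array([ 2.48759547e+00,  1.91671639e+00, -2.18420483e-03]), 'contact_force': array([-0.27989648,  0.29837098, -0.31086478]), 'moment': array([ 0.01859529,  0.02906551, -0.00849547]), 'grip_width': 0.08543934390210942}
side {'fx': 491.6163185592762, 'fy': 491.6163185592762, 'cx': 282.6444286578885, 'cy': 203.1648734355603, 'origin': array([0.18839963, 1.24924324, 0.58893464]), 'rotation': array([-0.37907417,  2.4479468 , -1.68470269])}
top {'fx': 493.8916511075565, 'fy': 493.8916511075565, 'cx': 271.38636508745617, 'cy': 212.66886153087458, 'origin': array([ 0.38181808, -0.01399107,  1.4592936 ]), 'rotation': array([-2.17768878,  2.15090211, -0.12478   ])}
wrist {'fx': 325.19226210127806, 'fy': 325.19226210127806, 'cx': 279.5836881574965, 'cy': 207.90250724860593, 'T_tool_cam': array([[ 9.99999726e-01, -2.42715306e-04,  6.99718453e-04,
         2.35141671e-04],
       [ 8.71358945e-06,  9.48565392e-01,  3.16581264e-01,
        -8.11664512e-02],
       [-7.40567827e-04, -3.16581171e-01,  9.48565134e-01,
        -1.43648772e-01],
       [ 0.00000000e+00,  0.00000000e+00,  0.00000000e+00,
         1.00000000e+00]])}
```

View pics/side0.png

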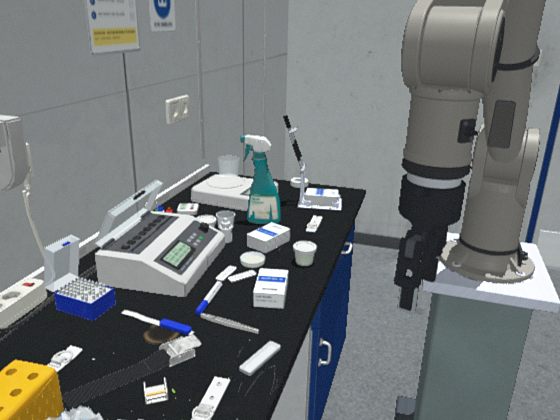

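View pics/top0.png

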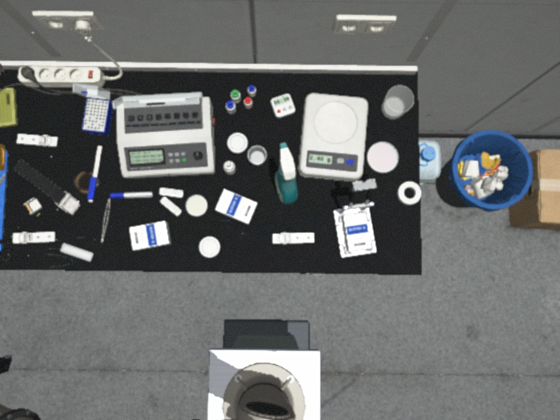

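View pics/wrist0.png

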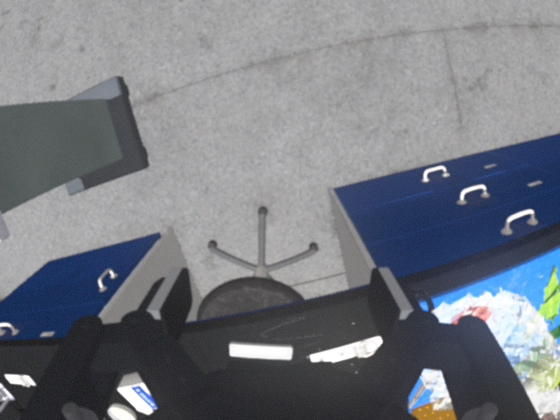

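```bash
cat > h.py <<'E'
import numpy as np, cv2, json
from scipy.spatial.transform import Rotation as R
from bench import r, grab_frame
def save(n,name):
    o=r.get_obs(); f=grab_frame(n); cv2.imwrite(f"pics/{name}.png",f["frame"][:,:,::-1])
    d=dict(f); d.pop("frame"); d["tcp"]=o["tcp_pos"]; d["ori"]=o["orientation"]
    np.save(f"pics/{name}.npy",d,allow_pickle=True); return f["frame"],d
def load(name): return np.load(f"pics/{name}.npy",allow_pickle=True).item()
def rays(d,uv):
    uv=np.atleast_2d(uv).astype(float); a=(uv-[d["cx"],d["cy"]])/[d["fx"],d["fy"]]
    if "T_tool_cam" in d:
        th=np.linalg.norm(a,axis=1,keepdims=True); k=np.sinc(th/np.pi)
        v=np.hstack([a*k,np.cos(th)]); T=d["T_tool_cam"]; Rt=R.from_rotvec(d["ori"]).as_matrix()
        return Rt@T[:3,3]+d["tcp"], v@(Rt@T[:3,:3]).T
    v=np.hstack([a,np.ones((len(a),1))]); return d["origin"], v@R.from_rotvec(d["rotation"]).as_matrix().T
def onz(d,uv,z):
    o,v=rays(d,uv); return o+v*((z-o[2])/v[:,2:3])
def proj(d,P):
    P=np.atleast_2d(P).astype(float)
    if "T_tool_cam" in d:
        T=d["T_tool_cam"]; Rt=R.from_rotvec(d["ori"]).as_matrix()
        c=((P-d["tcp"])@Rt-T[:3,3])@T[:3,:3]
        rr=np.linalg.norm(c[:,:2],axis=1,keepdims=True); th=np.arctan2(rr,c[:,2:3])
        a=c[:,:2]/np.maximum(rr,1e-12)*th
    else:
        c=(P-d["origin"])@R.from_rotvec(d["rotation"]).as_matrix(); a=c[:,:2]/c[:,2:3]
    return a*[d["fx"],d["fy"]]+[d["cx"],d["cy"]]
def crop(name,x0,y0,w,h,s,out):
    im=cv2.imread(f"pics/{name}.png")[y0:y0+h,x0:x0+w]
    cv2.imwrite(f"pics/{out}.png",cv2.resize(im,None,fx=s,fy=s,interpolation=cv2.INTER_CUBIC))
E
python3 - <<'E'
from h import *
save("top","t1"); save("side","s1")
crop("t1",110,130,320,150,2.5,"t1c")
crop("s1",180,110,200,210,2.8,"s1c")
d=load("t1")
for n,uv,z in [("A",(150,235.5),.036),("B",(237,206),.036),("base",(355,232),.039),("cup",(209,246),.045),("dish",(196,205),.015),("bottle",(289,180),.1),("tape",(409,192),.019),("marker",(294,238),.01),("drop",(229,167),.06)]:
    print(n,onz(d,uv,z))
E
```

```text
A [[0.47260089 0.33289185 0.036     ]]
B [[0.5614681  0.08385647 0.036     ]]
base [[ 0.48983362 -0.25794095  0.039     ]]
cup [[0.44407655 0.16095535 0.045     ]]
dish [[0.5655683  0.20614884 0.015     ]]
bottle [[ 0.62834856 -0.06417216  0.1       ]]
tape [[ 0.61164161 -0.42163124  0.019     ]]
marker [[ 0.47215494 -0.08359266  0.01      ]]
drop [[0.67137475 0.10751726 0.06      ]]
```

View pics/t1c.png

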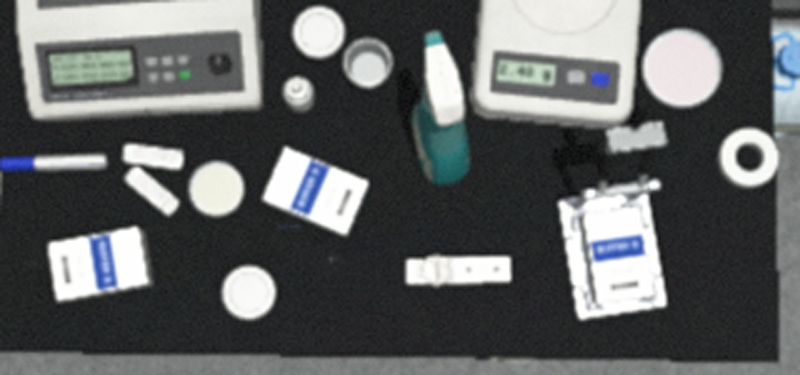

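View pics/s1c.png

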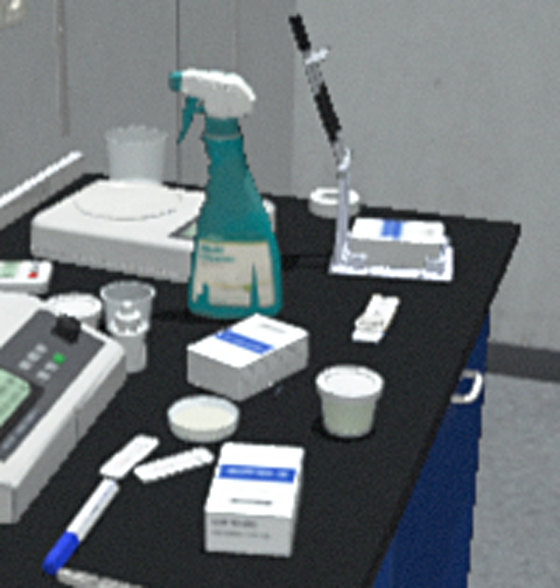

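>>> {"name": "send_rows", "arguments": {
  "series": [
    [[-0.035, 0.042, -0.002], [0, 0, 0]],
    [[-0.035, 0.042, -0.002], [0, 0, 0]],
    [[-0.035, 0.042, -0.002], [0, 0, 0]],
    [[-0.035, 0.042, -0.002], [0, 0, 0]],
    [[-0.035, 0.042, -0.002], [0, 0, 0]],
    [[-0.035, 0.042, -0.002], [0, 0, 0]],
    [[-0.035, 0.042, -0.002], [0, 0, 0]],
    [[-0.035, 0.042, -0.002], [0, 0, 0]],
    [[-0.035, 0.042, -0.002], [0, 0, 0]],
    [[-0.035, 0.042, -0.002], [0, 0, 0]],
    [[-0.035, 0.042, -0.002], [0, 0, 0]],
    [[-0.035, 0.042, -0.002], [0, 0, 0]],
    [[0, 0, 0], [0, 0, 1]],
    [[0, 0, 0], [0, 0, 1]],
    [[0, 0, 0], [0, 0, 1]],
    [[0, 0, 0], [0, 0, 1]],
    [[0, 0, 0], [0, 0, 1]],
    [[0, 0, 0], [0, 0, 1]],
    [[0, 0, 0], [0, 0, 1]],
    [[0, 0, 0], [0, 0, 1]]
  ]
}}

```text
clock: 2.75
tcp_pos: [0.5522, 0.1181, 0.2552]
orientation: [-2.996, -0.946, 0.0]
contact_force: [0.3, -0.1, -0.2]
grip_width: 0.0854
```

>>> {"name": "send_rows", "arguments": {
  "series": [
    [[0, 0, 0], [0, 0, 1]],
    [[0, 0, 0], [0, 0, 1]],
    [[0, 0, 0], [0, 0, 1]],
    [[0, 0, 0], [0, 0, 1]],
    [[0, 0, 0], [0, 0, 1]],
    [[0, 0, 0], [0, 0, 1]],
    [[0, 0, 0], [0, 0, 1]],
    [[0, 0, 0], [0, 0, 1]],
    [[0, 0, 0], [0, 0, 1]],
    [[0, 0, 0], [0, 0, 1]],
    [[0, 0, 0], [0, 0, 1]],
    [[0, 0, 0], [0, 0, 0.6]],
    [[0, 0, 0], [0, 0, 0]]
  ]
}}

```text
clock: 4.38
tcp_pos: [0.5523, 0.1182, 0.2552]
orientation: [3.08, -0.619, -0.0]
contact_force: [0.0, 0.2, -0.0]
grip_width: 0.0854
```

```bash
python3 - <<'E'
from h import *
f,d=save("wrist","w1"); o=r.get_obs()
print(o["clock"],d["tcp"],R.from_rotvec(d["ori"]).as_matrix()[:,0],o["joints"],o["contact_force"])
E
```

```text
4.425 [0.55225621 0.11819882 0.25524615] [ 9.22321380e-01 -3.86423688e-01 -6.81506180e-05] [-0.83100281  0.30930257  0.63853219  1.82894905 -0.20826931  1.07078917
 -0.5107906 ] [-0.00282615  0.73039773  0.4345378 ]
```

View pics/w1.png

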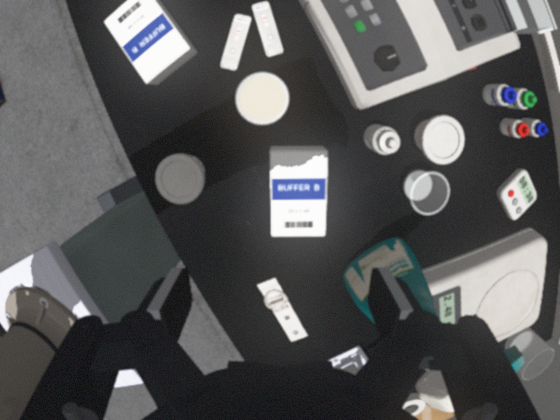

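```bash
cat >> h.py <<'E'
def refine(name,guess,z,L=.105,W=.066,n=1):
    """guess 4 px corners; gradient line fits per edge -> world rectangle centre/yaw"""
    d=load(name); g=cv2.cvtColor(cv2.imread(f"pics/{name}.png"),cv2.COLOR_BGR2GRAY).astype(float)
    g=cv2.GaussianBlur(g,(0,0),0.8); P=np.array(guess,float); lines=[]
    for i in range(4):
        a,b=P[i],P[(i+1)%4]; t=(b-a)/np.linalg.norm(b-a); nn=np.array([-t[1],t[0]]); pts=[]
        for s in np.linspace(.12,.88,40):
            c=a+s*(b-a); k=np.arange(-5,5.01,.25); q=c+k[:,None]*nn
            v=cv2.remap(g.astype(np.float32),q[:,0].astype(np.float32),q[:,1].astype(np.float32),cv2.INTER_LINEAR).ravel()
            dv=np.abs(np.gradient(v)); j=dv.argmax()
            if dv[j]>2: pts.append(q[j])
        X=onz(d,pts,z)[:,:2].astype(np.float32); vx,vy,x0,y0=cv2.fitLine(X,cv2.DIST_HUBER,0,.0005,.001).ravel()
        lines.append((np.array([x0,y0]),np.array([vx,vy])))
    C=[]
    for i in range(4):
        (p,u),(q,w)=lines[i-1],lines[i]; s=np.linalg.solve(np.array([u,-w]).T,q-p); C.append(p+s[0]*u)
    C=np.array(C); e=[np.linalg.norm(C[(i+1)%4]-C[i]) for i in range(4)]
    k=0 if e[0]+e[2]>e[1]+e[3] else 1
    ax=(C[k+1]-C[k])-(C[(k+3)%4]-C[(k+2)%4])
    print("corners",C.round(4).tolist(),"edges",np.round(e,4)); 
    ang=np.degrees(np.arctan2(ax[1],ax[0])); print("centre",C.mean(0).round(4),"long axis deg",ang.round(2)); return C.mean(0),ang
E
python3 - <<'E'
from h import *
refine("w1",[(270,147),(328,147),(327,237),(271,237)],.036)
refine("w1",[(103,22),(150,-4),(193,46),(151,83)],.036)
d=load("w1")
for n,uv,z in [("cup",(180,178),.045),("dish",(262,98),.015),("drop",(384,139),.06)]: print(n,onz(d,uv,z))
crop("w1",80,0,280,260,2.8,"w1c")
E
```

```text
corners [[0.5544999837875366, 0.15440000593662262], [0.6168000102043152, 0.12929999828338623], [0.574400007724762, 0.026399999856948853], [0.5134000182151794, 0.05249999836087227]] edges [0.0671 0.1113 0.0664 0.1099]
centre [0.5647 0.0907] long axis deg -112.19
corners [[0.43140000104904175, 0.387800008058548], [0.5008999705314636, 0.37790000438690186], [0.5181000232696533, 0.29350000619888306], [0.4530999958515167, 0.28040000796318054]] edges [0.0702 0.0861 0.0664 0.1096]
centre [0.4759 0.3349] long axis deg -78.56
cup [[0.44688854 0.16262832 0.045     ]]
dish [[0.56780432 0.20739634 0.015     ]]
drop [[0.67428932 0.11808426 0.06      ]]
```

View pics/w1c.png

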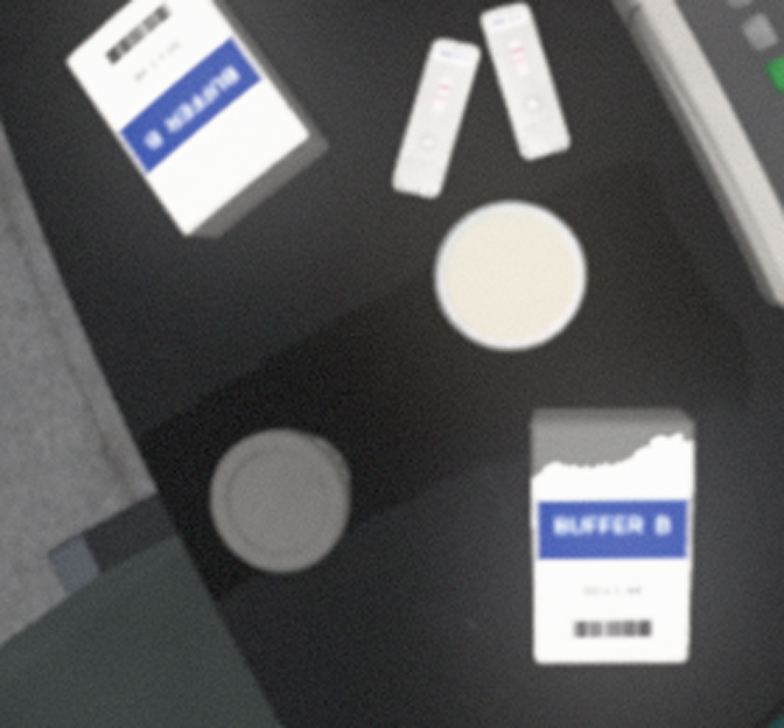

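>>> {"name": "send_rows", "arguments": {
  "series": [
    [[0.011, 0.012, 0.02], [0, 0, -0.1]],
    [[0.011, 0.0115, 0.04], [0, 0, 0]],
    [[0, 0, 0.05], [0, 0, 0]],
    [[0, 0, 0.05], [0, 0, 0]],
    [[0, 0, 0.04], [0, 0, 0]],
    [[0, 0, 0.03], [0, 0, 0]],
    [[0, 0, 0.019], [0, 0, 0]],
    [[0, 0, 0], [0, 0, 0]]
  ]
}}

```text
clock: 5.42
tcp_pos: [0.5631, 0.0878, 0.0055]
orientation: [3.082, -0.606, -0.003]
contact_force: [0.6, -0.7, 0.1]
grip_width: 0.0853
```

```bash
python3 - <<'E'
from h import *
f,d=save("wrist","w2"); o=r.get_obs()
print(o["clock"],d["tcp"],o["contact_force"])
E
```

```text
5.475 [0.56306913 0.08781858 0.00545568] [-0.27041527  0.35861699  0.28592666]
```

View pics/w2.png

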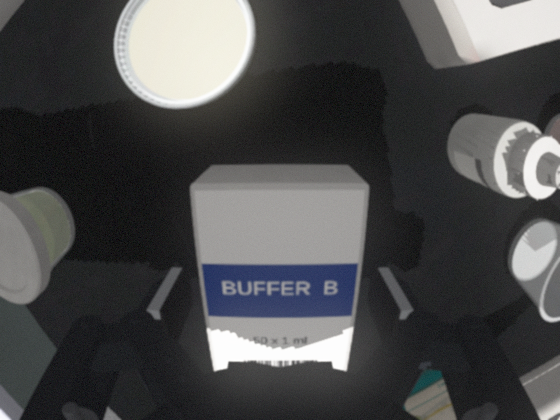

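```bash
python3 - <<'E'
from h import *
d=load("w2"); P=onz(d,[(191,187),(368,187)],.036); print(P)
M=R.from_rotvec(d["ori"]).as_matrix(); print((P-d["tcp"])@M)
E
```

```text
[[0.55264618 0.14825971 0.036     ]
 [0.61294358 0.12360096 0.036     ]]
[[-0.03258225 -0.05195999 -0.03054964]
 [ 0.03256236 -0.05197005 -0.03065293]]
```

>>> {"name": "send_rows", "arguments": {
  "series": [
    [[0, 0, 0], [0, 0, 0]],
    [[0, 0, 0], [0, 0, 0]],
    [[0, 0, 0], [0, 0, 0]],
    [[0, 0, 0], [0, 0, 0]],
    [[0, 0, 0], [0, 0, 0]],
    [[0, 0, 0], [0, 0, 0]]
  ],
  "fingers": 255,
  "grip_force": 40
}}

```text
clock: 6.22
tcp_pos: [0.5645, 0.0882, 0.0077]
orientation: [-3.081, 0.606, -0.002]
contact_force: [-2.2, -0.6, 7.0]
grip_width: 0.0649
```

>>> {"name": "send_rows", "arguments": {
  "series": [
    [[0, 0, -0.02], [0, 0, 0]],
    [[0, 0, -0.04], [0, 0, 0]],
    [[0, 0, -0.03], [0, 0, 0]],
    [[0, 0, 0], [0, 0, 0]],
    [[0, 0, 0], [0, 0, 0]],
    [[0, 0, 0], [0, 0, 0]],
    [[0, 0, 0], [0, 0, 0]]
  ]
}}

```text
clock: 7.1
tcp_pos: [0.563, 0.0877, 0.0953]
orientation: [3.081, -0.607, -0.002]
contact_force: [-0.1, -0.1, -4.6]
grip_width: 0.0651
```

```bash
python3 - <<'E'
from h import *
f,d=save("wrist","w3")
for i in range(5):
    o=r.get_obs(); print(o["clock"],o["tcp_pos"],o["contact_force"],o["moment"],o["grip_width"]); grab_frame("wrist")
save("top","t3")
E
```

```text
7.15 [0.56316682 0.08773485 0.09548048] [-0.07295607 -0.88137665 -3.86467196] [ 0.00203181  0.068939   -0.04183977] 0.065149868606921
7.2 [0.56329349 0.08777863 0.09564817] [-0.51607891 -0.24938997 -5.19802651] [ 0.04006787 -0.02215614  0.00300754] 0.06525834965392127
7.25 [0.5634377  0.08779815 0.09582523] [ 0.31017797  0.09663805 -4.65787986] [ 0.00221877 -0.00320823 -0.01428399] 0.0656107740113268
7.3 [0.56352674 0.08780986 0.09594443] [-0.01533548  0.29812019 -4.95751154] [-0.0383662  -0.02612827  0.00897718] 0.06516451200980541
7.35 [0.56359463 0.08787314 0.0960588 ] [ 0.01039589 -0.32161815 -3.99791407] [ 0.02634938 -0.05699713 -0.03083733] 0.06502224393728238
```

View pics/w3.png

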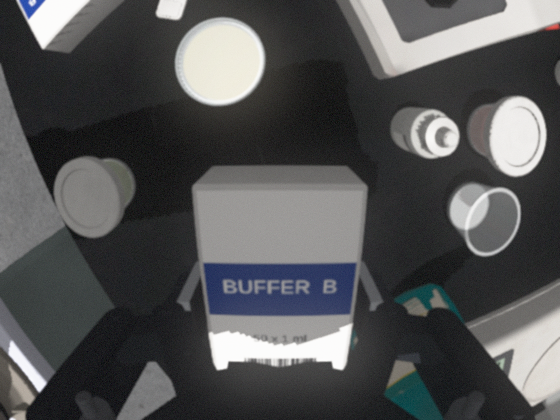

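```bash
python3 - <<'E'
from h import *
crop("t1",190,150,200,150,4,"t1d")
M=R.from_rotvec(load("w3")["ori"]).as_matrix(); o=r.get_obs()
print((np.array([.46,.03,.23])-o["tcp_pos"])@M)
E
```

```text
[-0.07412002  0.09307814 -0.13358681]
```

View pics/t1d.png

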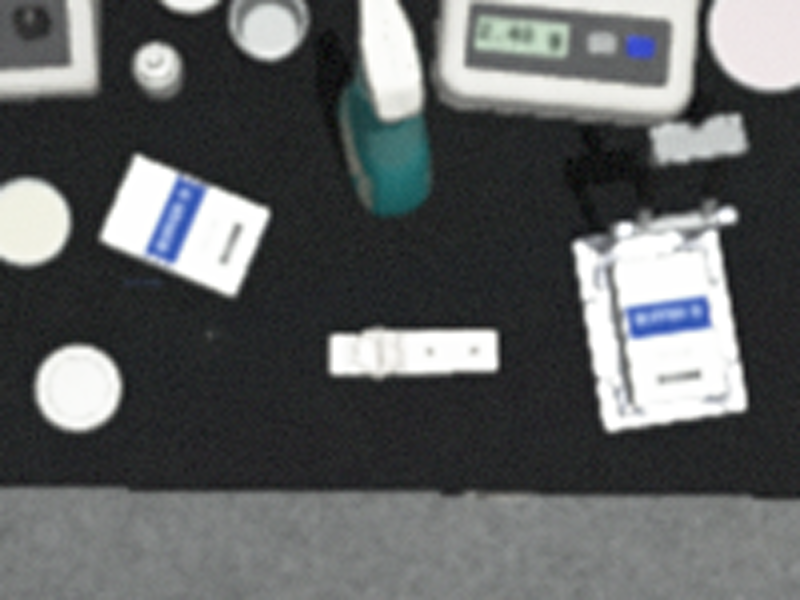

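>>> {"name": "send_rows", "arguments": {
  "series": [
    [[-0.0185, 0.0233, -0.0335], [0, 0, 0]],
    [[-0.0185, 0.0233, -0.0335], [0, 0, 0]],
    [[-0.0185, 0.0233, -0.0335], [0, 0, 0]],
    [[-0.0185, 0.0233, -0.0335], [0, 0, 0]],
    [[0, 0, 0], [0, 0, -1]],
    [[0, 0, 0], [0, 0, -1]],
    [[0, 0, 0], [0, 0, -1]],
    [[0, 0, 0], [0, 0, -1]],
    [[0, 0, 0], [0, 0, -1]],
    [[0, 0, 0], [0, 0, -1]],
    [[0, 0, 0], [0, 0, -1]],
    [[0, 0, 0], [0, 0, -1]],
    [[0, 0, 0], [0, 0, -1]],
    [[0, 0, 0], [0, 0, -1]],
    [[0, 0, 0], [0, 0, -1]],
    [[0, 0, 0], [0, 0, -1]],
    [[0, 0, 0], [0, 0, -1]],
    [[0, 0, 0], [0, 0, -1]],
    [[0, 0, 0], [0, 0, -1]],
    [[0, 0, 0], [0, 0, -1]]
  ]
}}

```text
clock: 9.95
tcp_pos: [0.4596, 0.0295, 0.2303]
orientation: [-2.749, -1.52, -0.0]
contact_force: [-0.1, 0.2, -4.3]
grip_width: 0.065
```

>>> {"name": "send_rows", "arguments": {
  "series": [
    [[0, 0, 0], [0, 0, -1]],
    [[0, 0, 0], [0, 0, -1]],
    [[0, 0, 0], [0, 0, -1]],
    [[0, 0, 0], [0, 0, -1]],
    [[0, 0, 0], [0, 0, -1]],
    [[0, 0, 0], [0, 0, -1]],
    [[0, 0, 0], [0, 0, -1]],
    [[0, 0, 0], [0, 0, -1]],
    [[-0.044, -0.005, 0], [0, 0, 0]],
    [[-0.044, -0.005, 0], [0, 0, 0]],
    [[-0.044, -0.005, 0], [0, 0, 0]],
    [[0, 0, 0], [0, 0, 0]],
    [[0, 0, 0], [0, 0, 0]]
  ]
}}

```text
clock: 11.58
tcp_pos: [0.4625, -0.1029, 0.2302]
orientation: [-2.067, -2.365, -0.0]
contact_force: [0.1, 0.3, -4.8]
grip_width: 0.0649
```

```bash
python3 - <<'E'
from h import *
f,d=save("wrist","w4"); o=r.get_obs()
M=R.from_rotvec(d["ori"]).as_matrix(); print(o["clock"],d["tcp"],M[:,0],o["joints"])
E
```

```text
11.625 [ 0.46252742 -0.10286702  0.23022599] [-1.33803912e-01  9.91007694e-01  5.12785825e-04] [-0.44396069  0.15004347  0.59406537  2.05217338 -0.10245723  0.96753837
  1.90970167]
```

View pics/w4.png

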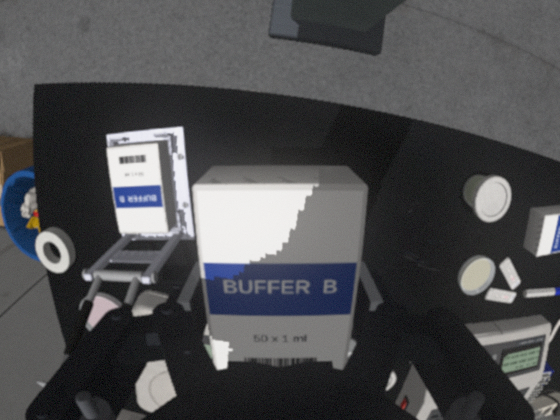

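```bash
python3 - <<'E'
from h import *
crop("w4",60,110,150,190,3.1,"w4c")
E
```

```text
(no output)
```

View pics/w4c.png

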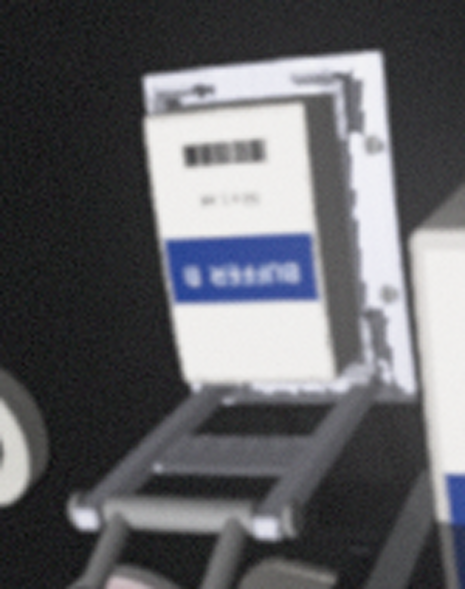

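```bash
python3 - <<'E'
from h import *
c,a=refine("w4",[(106.8,148.1),(158.1,142.6),(167.7,231.9),(120.3,234.5)],.039)
d=load("w4")
P=onz(d,np.array([(145,75),(380,52),(415,400)])/3.1+[60,110],.003); print(P, np.linalg.norm(P[0]-P[1]),np.linalg.norm(P[2]-P[1]),(P[0]+P[2])/2)
v=P[0]-P[1];print(np.degrees(np.arctan2(v[1],v[0])),)
crop("t1",330,170,60,80,8,"x")
c2,_=refine("t1",[(190+612/4,150+258/4),(190+715/4,150+248/4),(190+730/4,150+398/4),(190+640/4,150+410/4)],.039)
refine("t1",[(190+135/4,150+155/4),(190+270/4,150+210/4),(190+235/4,150+297/4),(190+98/4,150+242/4)],.036)
# posts/hinge
E
```

```text
corners [[0.44920000433921814, -0.30390000343322754], [0.43220001459121704, -0.23999999463558197], [0.5454000234603882, -0.22220000624656677], [0.550599992275238, -0.28870001435279846]] edges [0.0661 0.1146 0.0667 0.1026]
centre [ 0.4944 -0.2637] long axis deg 8.75
[[ 0.43745159 -0.32366925  0.003     ]
 [ 0.42122745 -0.22195403  0.003     ]
 [ 0.56096802 -0.19951922  0.003     ]] 0.10300101310440556 0.14153001813636093 [ 0.4992098  -0.26159423  0.003     ]
-80.9373518693966
corners [[0.5564000010490417, -0.21230000257492065], [0.5569999814033508, -0.2994000017642975], [0.43290001153945923, -0.3203999996185303], [0.4203000068664551, -0.24279999732971191]] edges [0.0871 0.1259 0.0786 0.1395]
centre [ 0.4917 -0.2687] long axis deg -168.8
corners [[0.614799976348877, 0.12479999661445618], [0.5734000205993652, 0.02449999935925007], [0.5091000199317932, 0.05050000175833702], [0.5497000217437744, 0.1501999944448471]] edges [0.1084 0.0693 0.1076 0.0699]
centre [0.5618 0.0875] long axis deg -112.26
```

```bash
python3 - <<'E'
from h import *
d=load("w4")
P=onz(d,np.array([(145,118),(304,101),(334,378),(187,386)])/3.1+[60,110],.039)[:,:2]
C=np.array([.4992,-.2616]); t=np.radians(9.0); ex=np.array([np.cos(t),np.sin(t)]); ey=np.array([-ex[1],ex[0]])
print("clicks in cradle",((P-C)@np.array([ex,ey]).T*1000).round(1), ((P.mean(0)-C)@np.array([ex,ey]).T*1000).round(1))
Q=np.array([[0.4492,-.3039],[.4322,-.24],[.5454,-.2222],[.5506,-.2887]])
print(((Q-C)@np.array([ex,ey]).T*1000).round(1))
# overlay predicted base rect & cradle plate
im=cv2.imread("pics/w4.png")
def rect(cx,cy,L,W,z): return np.array([[*(C+(cx+sx*L/2)*ex+(cy+sy*W/2)*ey),z] for sx,sy in((-1,-1),(-1,1),(1,1),(1,-1))])
im=cv2.resize(im[110:300,60:210],None,fx=3.1,fy=3.1,interpolation=cv2.INTER_CUBIC)
for q,c in((rect(0,0,.105,.066,.039),(0,0,255)),(rect(0,0,.142,.104,.003),(0,255,0)),(rect(.066,0,.010,.078,.125),(255,255,0))):
    cv2.polylines(im,[((proj(d,q)-[60,110])*3.1*8).round().astype(int)],True,c,1,cv2.LINE_AA,3)
cv2.imwrite("pics/w4o.png",im)
E
```

```text
clicks in cradle [[-57.  -32.7]
 [-57.9  32.9]
 [ 45.8  31.6]
 [ 49.1 -32.9]] [-5.  -0.3]
[[-56.  -34. ]
 [-62.8  31.8]
 [ 51.8  31.7]
 [ 46.5 -34.8]]
```

View pics/w4o.png

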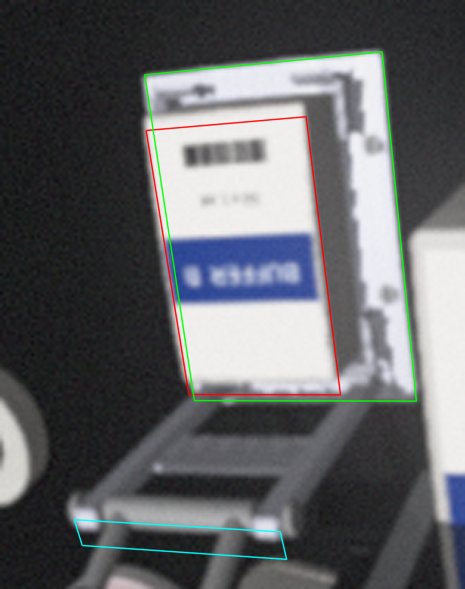

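```bash
cat >> h.py <<'E'
def go(p):
    o=r.get_obs(); M=R.from_rotvec(o["orientation"]).as_matrix(); print("delta tool",((np.array(p)-o["tcp_pos"])@M).round(4),"az x",np.degrees(np.arctan2(M[1,0],M[0,0])).round(2),"clock",o["clock"])
E
python3 - <<'E'
from h import *
go([.4957,-.2621,.09])
E
```

```text
delta tool [-0.163   0.0111  0.1401] az x 97.78 clock 11.625
```

>>> {"name": "send_rows", "arguments": {
  "series": [
    [[-0.04, 0.0028, 0], [0, 0, 0]],
    [[-0.041, 0.0028, 0], [0, 0, 0]],
    [[-0.041, 0.0028, 0], [0, 0, 0]],
    [[-0.041, 0.0027, 0], [0, 0, 0]],
    [[0, 0, 0.045], [0, 0, 0]],
    [[0, 0, 0.045], [0, 0, 0]],
    [[0, 0, 0.03], [0, 0, -0.22]],
    [[0, 0, 0.02], [0, 0, 0]],
    [[0, 0, 0], [0, 0, 0]],
    [[0, 0, 0], [0, 0, 0]]
  ]
}}

```text
clock: 12.88
tcp_pos: [0.4966, -0.2627, 0.091]
orientation: [2.042, 2.386, 0.001]
contact_force: [1.4, -0.4, -3.8]
grip_width: 0.0649
```

```bash
python3 - <<'E'
from h import *
save("wrist","w5");save("side","s5"); go([.4957,-.2621,.09])
crop("s5",240,90,150,150,4,"s5c")
E
```

```text
delta tool [ 0.0011 -0.0008  0.0014] az x 98.87 clock 12.975
```

View pics/w5.png

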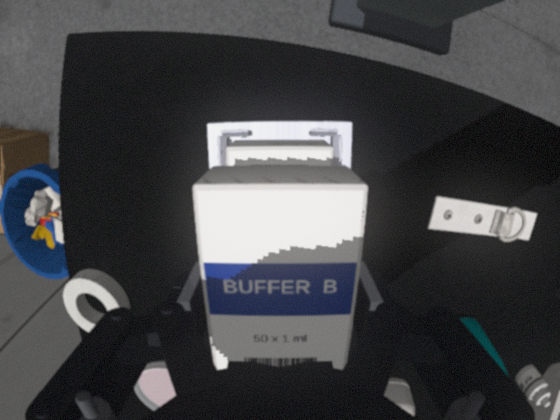

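View pics/s5c.png

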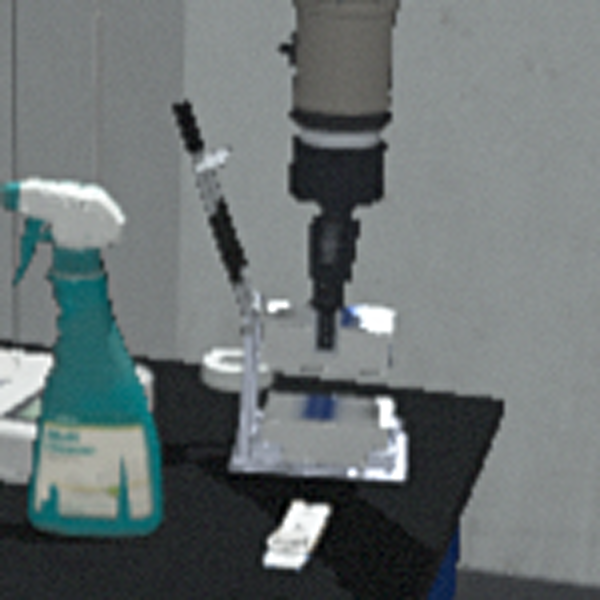

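```bash
python3 - <<'E'
from h import *
crop("w5",190,110,185,90,4.2,"w5c")
E
```

```text
(no output)
```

View pics/w5c.png

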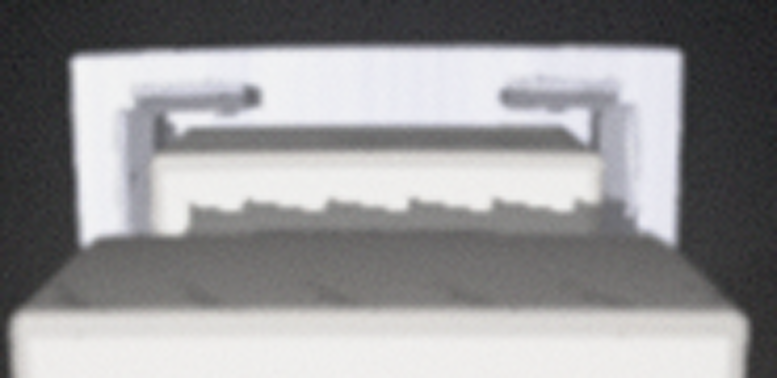

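```bash
python3 - <<'E'
from h import *
d=load("w5"); M=R.from_rotvec(d["ori"]).as_matrix(); print(d["tcp"])
t=lambda uv,z:(((onz(d,np.array(uv)/4.2+[190,110],z)-d["tcp"])@M)*1000).round(1).tolist()
zb=d["tcp"][2]-.0055
print("base front top",t([(152,152),(600,152)],.039))
print("plate front",t([(70,57),(682,52)],.003))
print("held bottom front",t([(88,238),(676,236)],zb)); print("held top front",t([(12,312),(748,312)],zb+.036))
E
```

```text
[ 0.49662873 -0.26267358  0.09103946]
base front top [[-32.2, -55.3, 52.0], [32.7, -55.3, 52.0]]
plate front [[-52.0, -67.5, 88.0], [52.5, -68.3, 87.9]]
held bottom front [[-32.2, -51.8, 5.5], [34.1, -52.1, 5.4]]
held top front [[-31.6, -52.4, -30.5], [32.8, -52.4, -30.6]]
```

>>> {"name": "send_rows", "arguments": {
  "series": [
    [[0, -0.002, 0.015], [0, 0, 0]],
    [[0, 0, 0.015], [0, 0, 0]],
    [[0, 0, 0.01], [0, 0, 0]],
    [[0, 0, 0.004], [0, 0, 0]],
    [[0, 0, 0], [0, 0, 0]],
    [[0, 0, 0], [0, 0, 0]],
    [[0, 0, 0], [0, 0, 0]]
  ]
}}

```text
clock: 13.85
tcp_pos: [0.493, -0.2631, 0.0468]
orientation: [-2.043, -2.384, -0.001]
contact_force: [-5.3, 4.1, 10.2]
grip_width: 0.0656
```

```bash
python3 - <<'E'
from h import *
for i in range(3):
    o=r.get_obs(); print(o["clock"],o["tcp_pos"],o["contact_force"],o["moment"]); grab_frame("wrist")
save("wrist","w6"); crop("w6",190,110,185,90,4.2,"w6c")
E
```

```text
13.85 [ 0.49303566 -0.2631435   0.04678195] [-5.33562567  4.09974969 10.21609941] [ 0.51102148  0.95660783 -0.04256148]
13.9 [ 0.49301956 -0.26317438  0.04678768] [-4.77801881  2.94323871  8.49987953] [ 0.49746075  0.97970264 -0.04991002]
13.95 [ 0.49302149 -0.26316872  0.04680686] [-4.58020455  3.82134893  9.2736334 ] [ 0.51805653  1.00370888 -0.10288991]
```

View pics/w6c.png

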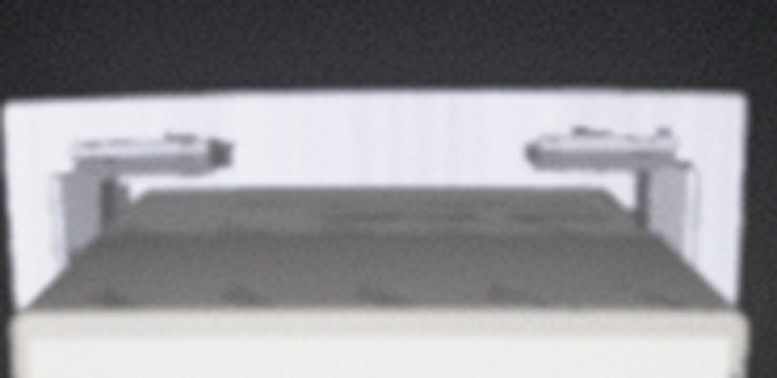

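>>> {"name": "send_rows", "arguments": {
  "series": [
    [[0, 0, -0.001], [0, 0, 0]],
    [[0, 0, 0], [0, 0, 0]]
  ]
}}

```text
clock: 14.3
tcp_pos: [0.4938, -0.2635, 0.0471]
orientation: [2.044, 2.386, -0.0]
contact_force: [-0.4, 0.5, -4.1]
grip_width: 0.0655
```

>>> {"name": "send_rows", "arguments": {
  "series": [
    [[0, 0, 0], [0, 0, 0]],
    [[0, 0, 0], [0, 0, 0]],
    [[0, 0, 0], [0, 0, 0]],
    [[0, 0, 0], [0, 0, 0]],
    [[0, 0, -0.01], [0, 0, 0]],
    [[0, 0, -0.03], [0, 0, 0]],
    [[0, 0, -0.05], [0, 0, 0]],
    [[0, 0, -0.05], [0, 0, 0]],
    [[0, 0, -0.02], [0, 0, 0]],
    [[0, 0, 0], [0, 0, 0]]
  ],
  "fingers": 0
}}

```text
clock: 15.55
tcp_pos: [0.4947, -0.2639, 0.2094]
orientation: [2.042, 2.383, 0.003]
contact_force: [-1.0, 0.0, -0.1]
grip_width: 0.0854
```

```bash
python3 - <<'E'
from h import *
save("wrist","w7");save("side","s7"); go([.4957,-.2621,.09]); print(r.get_obs()["tcp_pos"])
crop("s7",240,90,150,150,4,"s7c")
E
```

```text
delta tool [0.0005 0.0025 0.1169] az x 98.84 clock 15.65
[ 0.49332938 -0.26302046  0.20692461]
```

View pics/w7.png

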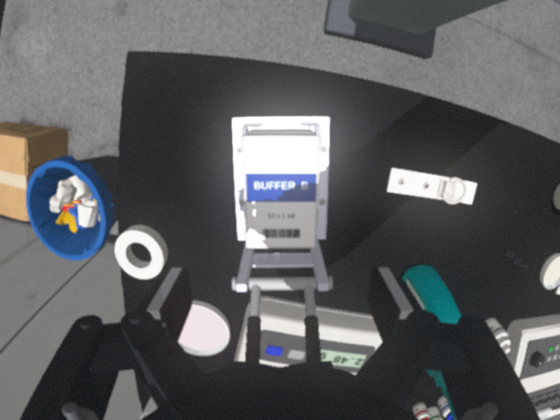

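View pics/s7c.png

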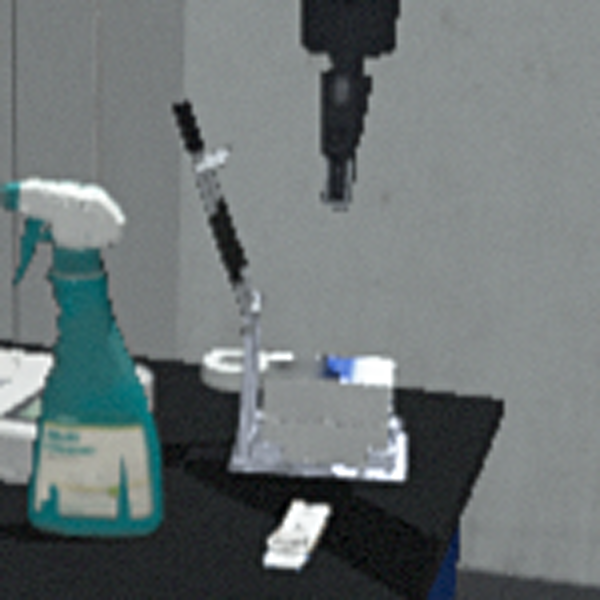

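```bash
python3 - <<'E'
from h import *
crop("w7",220,105,125,195,3.05,"w7c")
E
```

```text
(no output)
```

View pics/w7c.png

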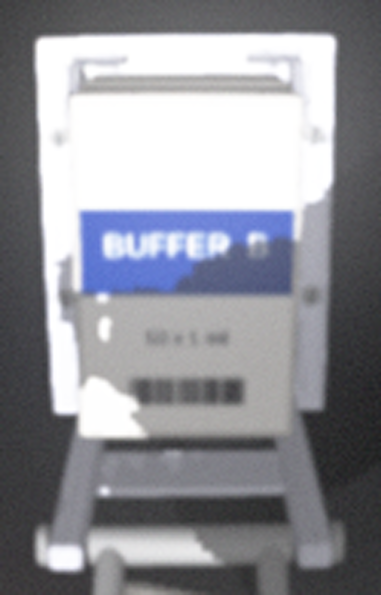

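```bash
python3 - <<'E'
from h import *
d=load("w7"); M=R.from_rotvec(d["ori"]).as_matrix()
w=lambda uv,z:onz(d,np.array(uv)/3.05+[220,105],z)
P=w([(37,40),(335,38),(323,410),(55,413)],.003); Q=w([(70,95),(302,95),(290,437),(80,437)],.075); H=w([(66,557),(315,553)],.125)
B=w([(80,82),(293,80)],.039)
for n,X in(("plate",P),("top2",Q),("posts",H),("basefront?",B)):
    print(n,X[:,:2].round(4).tolist(),"mean",X.mean(0)[:2].round(4),"tool mm",((X-d["tcp"])@M*1000)[:,:2].round(1).tolist())
E
```

```text
plate [[0.4385, -0.324], [0.4216, -0.2208], [0.5615, -0.1979], [0.5787, -0.3007]] mean [ 0.5001 -0.2609] tool mm [[-50.5, -65.6], [54.1, -66.4], [55.2, 75.3], [-49.0, 76.6]]
top2 [[0.4476, -0.3028], [0.4376, -0.2385], [0.5417, -0.2224], [0.5517, -0.287]] mean [ 0.4946 -0.2627] tool mm [[-31.0, -53.0], [34.1, -53.0], [34.0, 52.3], [-31.4, 52.3]]
posts [[0.5639, -0.2848], [0.5523, -0.2182]] mean [ 0.5581 -0.2515] tool mm [[-31.1, 64.8], [36.5, 63.6]]
basefront? [[0.4474, -0.3037], [0.4364, -0.2373]] mean [ 0.4419 -0.2705] tool mm [[-31.8, -53.4], [35.5, -54.1]]
```

>>> {"name": "send_rows", "arguments": {
  "series": [
    [[0.042, -0.0045, 0], [0, 0, 0]],
    [[0.042, -0.0045, 0], [0, 0, 0]],
    [[0.042, -0.0045, 0], [0, 0, 0]],
    [[0.042, -0.0045, 0], [0, 0, 0]],
    [[0.0535, 0.008, 0], [0, 0, 0]],
    [[0.0535, 0.008, 0], [0, 0, 0]],
    [[0.0535, 0.008, 0], [0, 0, 0]],
    [[0.0535, 0.008, 0], [0, 0, 0]],
    [[0.0535, 0.008, 0], [0, 0, 0]],
    [[0.0535, 0.008, 0], [0, 0, 0]],
    [[0.0535, 0.008, 0], [0, 0, 0]],
    [[0, 0, 0], [0, 0, 1]],
    [[0, 0, 0], [0, 0, 1]],
    [[0, 0, 0], [0, 0, 1]],
    [[0, 0, 0], [0, 0, 1]],
    [[0, 0, 0], [0, 0, 1]],
    [[0, 0, 0], [0, 0, 1]],
    [[0, 0, 0], [0, 0, 1]],
    [[0, 0, 0], [0, 0, 1]],
    [[0, 0, 0], [0, 0, 1]]
  ]
}}

```text
clock: 18.15
tcp_pos: [0.4472, 0.2779, 0.2058]
orientation: [2.803, 1.417, -0.004]
contact_force: [-0.5, -0.3, -0.5]
grip_width: 0.0853
```

>>> {"name": "send_rows", "arguments": {
  "series": [
    [[0, 0, 0], [0, 0, 1]],
    [[0, 0, 0], [0, 0, 1]],
    [[0, 0, 0], [0, 0, 1]],
    [[0, 0, 0], [0, 0, 1]],
    [[0, 0, 0], [0, 0, 1]],
    [[0, 0, 0], [0, 0, 1]],
    [[0, 0, 0], [0, 0, 1]],
    [[0, 0, 0], [0, 0, 1]],
    [[0, 0, 0], [0, 0, 0.7]],
    [[0, 0, 0], [0, 0, 0]],
    [[0, 0, 0], [0, 0, 0]]
  ]
}}

```text
clock: 19.52
tcp_pos: [0.4476, 0.2782, 0.2066]
orientation: [3.128, 0.284, -0.002]
contact_force: [-0.0, -0.5, -0.5]
grip_width: 0.0855
```

```bash
python3 - <<'E'
from h import *
save("wrist","w8"); go([.476,.335,.0055]); print(r.get_obs()["tcp_pos"])
E
```

```text
delta tool [ 0.0382 -0.0508  0.2012] az x 10.38 clock 19.575
[0.44771875 0.2782963  0.20679446]
```

View pics/w8.png

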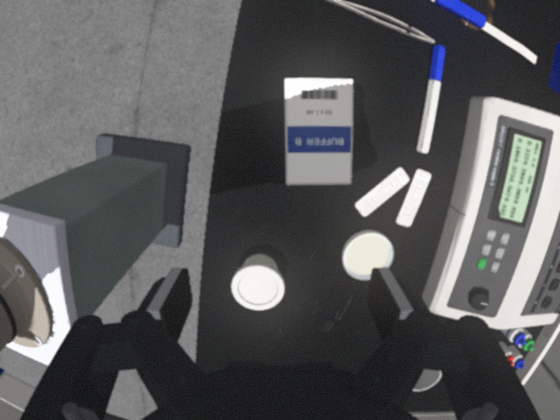

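```bash
python3 - <<'E'
from h import *
c,a=refine("w8",[(284,79),(353,79),(352,184),(286,185)],.036)
M=R.from_rotvec(load("w8")["ori"]).as_matrix()
go([*c,.0055]); crop("w8",270,65,100,135,4.3,"w8c")
E
```

```text
corners [[0.43230000138282776, 0.38350000977516174], [0.49720001220703125, 0.39719998836517334], [0.5188999772071838, 0.2930000126361847], [0.45339998602867126, 0.28029999136924744]] edges [0.0663 0.1064 0.0667 0.1053]
centre [0.4754 0.3385] long axis deg -78.35
delta tool [ 0.0383 -0.0544  0.2012] az x 10.38 clock 19.575
```

View pics/w8c.png

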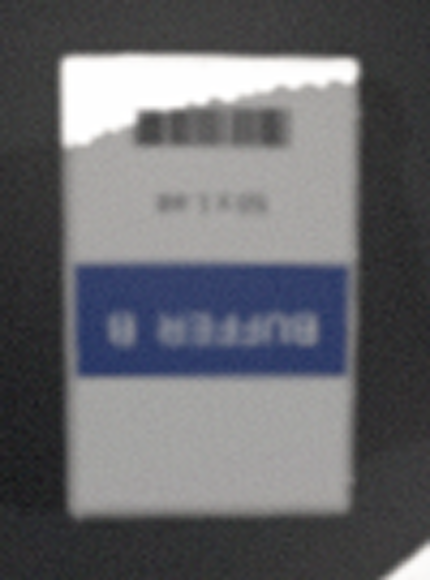

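>>> {"name": "send_rows", "arguments": {
  "series": [
    [[0.019, -0.027, 0.02], [0, 0, 0]],
    [[0.019, -0.027, 0.04], [0, 0, 0]],
    [[0, 0, 0.05], [0, 0, -0.25]],
    [[0, 0, 0.04], [0, 0, 0]],
    [[0, 0, 0.03], [0, 0, 0]],
    [[0, 0, 0.019], [0, 0, 0]],
    [[0, 0, 0], [0, 0, 0]],
    [[0, 0, 0], [0, 0, 0]]
  ]
}}

```text
clock: 20.58
tcp_pos: [0.4765, 0.3389, 0.0094]
orientation: [-3.125, -0.317, -0.002]
contact_force: [-0.6, 0.4, -0.3]
grip_width: 0.0853
```

```bash
python3 - <<'E'
from h import *
save("wrist","w9"); go([.4754,.3382,.0075])
crop("w9",100,120,360,270,2.2,"w9c")
E
```

```text
delta tool [-0.0013  0.0006  0.0021] az x 11.58 clock 20.625
```

View pics/w9c.png

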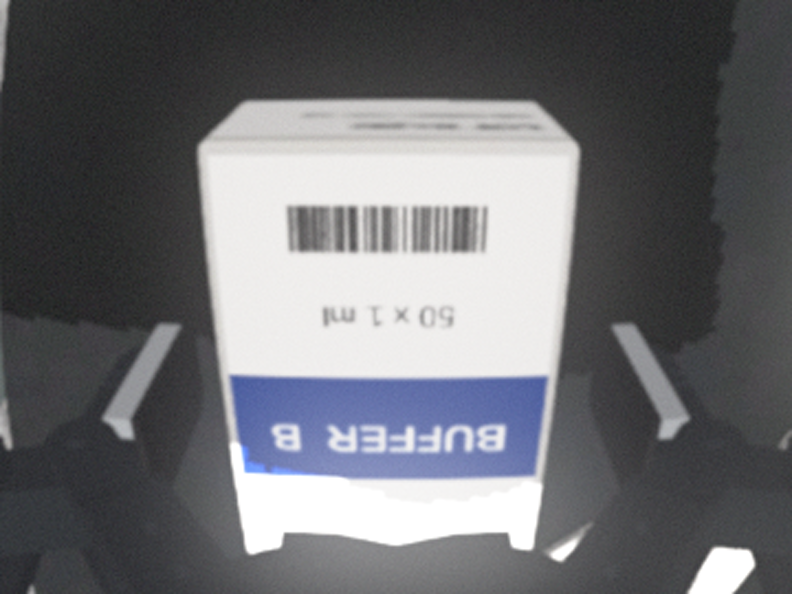

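Well centred between the open fingers (pads at about (165,290), (395,290)). Close and lift to heft.

>>> {"name": "send_rows", "arguments": {
  "series": [
    [[0, 0, 0.002], [0, 0, 0]],
    [[0, 0, 0], [0, 0, 0]],
    [[0, 0, 0], [0, 0, 0]],
    [[0, 0, 0], [0, 0, 0]],
    [[0, 0, 0], [0, 0, 0]],
    [[0, 0, 0], [0, 0, 0]]
  ],
  "fingers": 255,
  "grip_force": 40
}}

```text
clock: 21.38
tcp_pos: [0.4762, 0.339, 0.0072]
orientation: [-3.124, -0.317, -0.002]
contact_force: [-1.7, -0.0, 6.0]
grip_width: 0.0653
```

>>> {"name": "send_rows", "arguments": {
  "series": [
    [[0, 0, -0.02], [0, 0, 0]],
    [[0, 0, -0.04], [0, 0, 0]],
    [[0, 0, -0.05], [0, 0, 0]],
    [[0, 0, -0.05], [0, 0, 0]],
    [[0, 0, -0.04], [0, 0, 0]],
    [[0, 0, 0], [0, 0, 0]],
    [[0, 0, 0], [0, 0, 0]]
  ]
}}

```text
clock: 22.25
tcp_pos: [0.475, 0.3382, 0.2062]
orientation: [-3.125, -0.317, 0.001]
contact_force: [-0.3, 0.6, -1.6]
grip_width: 0.0653
```

```bash
python3 - <<'E'
from h import *
for i in range(4):
    o=r.get_obs(); print(o["clock"],o["tcp_pos"],o["contact_force"],o["grip_width"]); grab_frame("wrist")
save("wrist","w10"); go([.45,.20,.21])
E
```

```text
22.25 [0.47502292 0.33816658 0.20620896] [-0.28674578  0.61457759 -1.62899626] 0.06525166620954187
22.3 [0.47474258 0.33798867 0.20550023] [-0.39355321 -0.41803548 -0.80843229] 0.0653267931718691
22.35 [0.47473179 0.33793318 0.20518316] [ 0.1822603   0.48921643 -1.44885952] 0.06522680286724236
22.4 [0.47483547 0.33792276 0.20508902] [ 0.67725962  0.56624013 -0.97400667] 0.06550455812901296
delta tool [-0.0523  0.1301 -0.0045] az x 11.57 clock 22.5
```

View pics/w10.png

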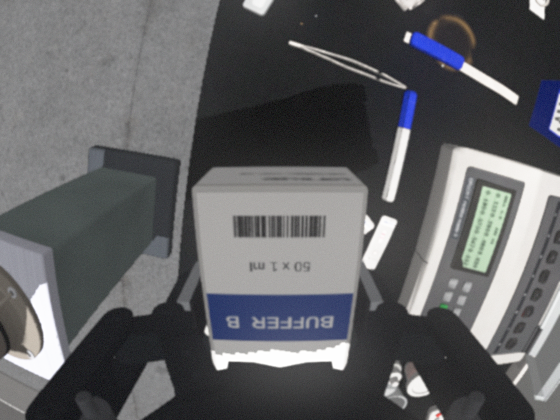

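>>> {"name": "send_rows", "arguments": {
  "series": [
    [[0, 0, 0], [0, 0, -1]],
    [[0, 0, 0], [0, 0, -1]],
    [[0, 0, 0], [0, 0, -1]],
    [[0, 0, 0], [0, 0, -1]],
    [[0, 0, 0], [0, 0, -1]],
    [[0, 0, 0], [0, 0, -1]],
    [[0, 0, 0], [0, 0, -1]],
    [[0, 0, 0], [0, 0, -1]],
    [[0, 0, 0], [0, 0, -1]],
    [[0, 0, 0], [0, 0, -1]],
    [[0, 0, 0], [0, 0, -1]],
    [[0, 0, 0], [0, 0, -1]],
    [[0, 0, 0], [0, 0, -1]],
    [[0, 0, 0], [0, 0, -1]],
    [[0, 0, 0], [0, 0, -1]],
    [[0, 0, 0], [0, 0, -1]],
    [[0, 0, 0], [0, 0, -1]],
    [[0, 0, 0], [0, 0, -0.45]],
    [[0, 0, 0], [0, 0, 0]]
  ]
}}

```text
clock: 24.88
tcp_pos: [0.4757, 0.3382, 0.2059]
orientation: [-2.045, -2.385, 0.001]
contact_force: [0.1, 1.1, -1.4]
grip_width: 0.065
```

>>> {"name": "send_rows", "arguments": {
  "series": [
    [[-0.0556, -0.0123, -0.002], [0, 0, 0]],
    [[-0.0556, -0.0123, 0], [0, 0, 0]],
    [[-0.0556, -0.0123, 0], [0, 0, 0]],
    [[-0.0556, -0.0123, 0], [0, 0, 0]],
    [[-0.0556, -0.0123, 0], [0, 0, 0]],
    [[-0.0556, -0.0123, 0], [0, 0, 0]],
    [[-0.0556, -0.0123, 0], [0, 0, 0]],
    [[-0.052, 0.0032, 0], [0, 0, 0]],
    [[-0.052, 0.0032, 0], [0, 0, 0]],
    [[-0.052, 0.0032, 0], [0, 0, 0]],
    [[-0.052, 0.0032, 0], [0, 0, 0]],
    [[0, 0, 0], [0, 0, 0]]
  ]
}}

```text
clock: 26.38
tcp_pos: [0.4944, -0.2678, 0.2085]
orientation: [2.052, 2.376, -0.004]
contact_force: [-0.6, 0.4, -0.7]
grip_width: 0.0654
```

```bash
python3 - <<'E'
from h import *
print(r.get_obs()["tcp_pos"]); go([.4946,-.2627,.125])
E
```

```text
[ 0.49439348 -0.26777403  0.20854452]
delta tool [0.0053 0.001  0.0835] az x 98.38 clock 26.375
```

>>> {"name": "send_rows", "arguments": {
  "series": [
    [[0.0025, 0.0005, 0.03], [0, 0, -0.05]],
    [[0.0025, 0.0005, 0.04], [0, 0, 0]],
    [[0, 0, 0.02], [0, 0, 0]],
    [[0, 0, 0], [0, 0, 0]],
    [[0, 0, 0], [0, 0, 0]],
    [[0, 0, 0], [0, 0, 0]]
  ]
}}

```text
clock: 27.12
tcp_pos: [0.4959, -0.258, 0.1195]
orientation: [2.037, 2.389, 0.002]
contact_force: [-0.5, -0.2, -1.4]
grip_width: 0.0652
```

```bash
python3 - <<'E'
from h import *
save("wrist","w11"); print(r.get_obs()["tcp_pos"]); go([.4946,-.2627,.115])
crop("w11",180,90,205,130,3.8,"w11c")
E
```

```text
[ 0.4957933  -0.25798965  0.11935409]
delta tool [-0.0045 -0.0019  0.0044] az x 99.08 clock 27.175
```

View pics/w11c.png

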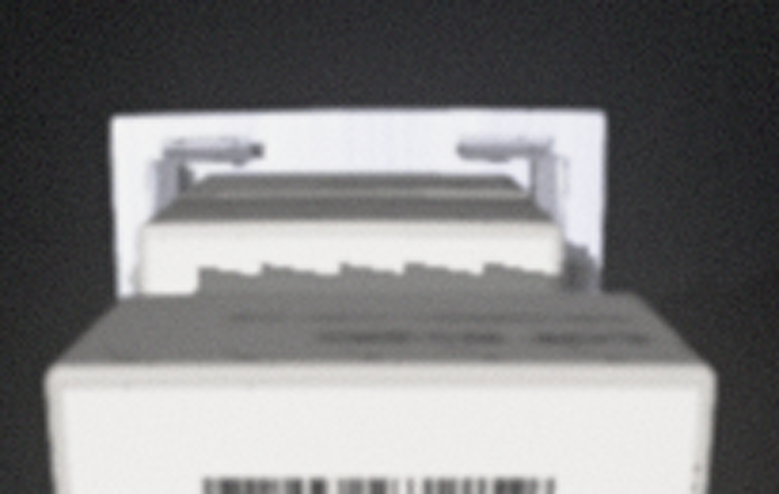

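```bash
python3 - <<'E'
from h import *
d=load("w11"); M=R.from_rotvec(d["ori"]).as_matrix()
t=lambda uv,z:(((onz(d,np.array(uv)/3.8+[180,90],z)-d["tcp"])@M)*1000).round(1).tolist()
zb=d["tcp"][2]-.0075
print("c2 front top",t([(138,222),(563,222)],.075))
print("held bottom front",t([(110,298),(640,295)],zb)); print("held top front",t([(45,370),(715,370)],zb+.036))
E
```

```text
c2 front top [[-36.9, -55.1, 44.4], [28.7, -54.9, 44.3]]
held bottom front [[-33.7, -50.6, 7.4], [33.3, -51.0, 7.4]]
held top front [[-32.6, -50.7, -28.6], [33.5, -50.8, -28.6]]
```

>>> {"name": "send_rows", "arguments": {
  "series": [
    [[-0.0043, -0.0038, 0], [0, 0, 0]],
    [[0, 0, 0.015], [0, 0, 0]],
    [[0, 0, 0.01], [0, 0, 0]],
    [[0, 0, 0.006], [0, 0, 0]],
    [[0, 0, 0], [0, 0, 0]],
    [[0, 0, 0], [0, 0, 0]]
  ]
}}

```text
clock: 27.92
tcp_pos: [0.4922, -0.2628, 0.0874]
orientation: [2.039, 2.39, -0.0]
contact_force: [0.1, -0.5, -0.3]
grip_width: 0.0652
```

```bash
python3 - <<'E'
from h import *
save("wrist","w12"); o=r.get_obs();print(o["tcp_pos"],o["contact_force"]); go([.4930,-.2625,.0825])
crop("w12",180,90,205,130,3.8,"w12c")
E
```

```text
[ 0.49228389 -0.26284917  0.08755722] [ 0.55910572 -0.0843215  -2.03525058]
delta tool [0.0002 0.0008 0.0051] az x 99.08 clock 27.975
```

View pics/w12c.png

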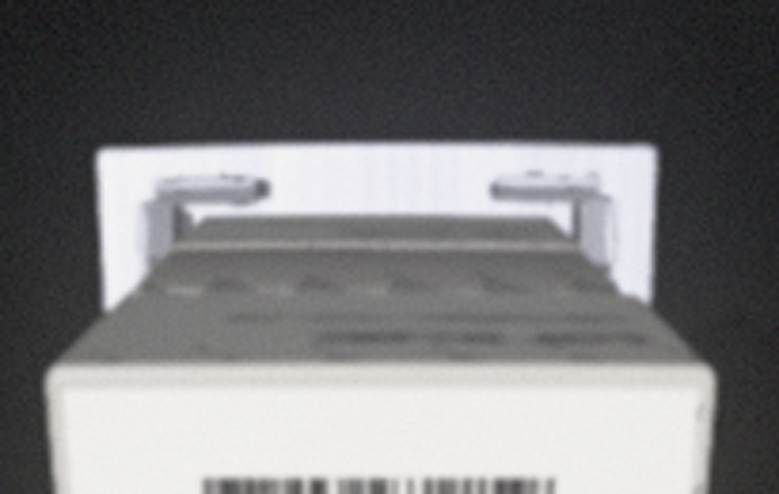

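>>> {"name": "send_rows", "arguments": {
  "series": [
    [[0, 0, 0.003], [0, 0, 0]],
    [[0, 0, 0.0015], [0, 0, 0]],
    [[0, 0, 0], [0, 0, 0]],
    [[0, 0, 0], [0, 0, 0]]
  ]
}}

```text
clock: 28.48
tcp_pos: [0.4921, -0.2627, 0.0828]
orientation: [2.039, 2.39, 0.0]
contact_force: [0.1, -0.2, -1.3]
grip_width: 0.0648
```

>>> {"name": "send_rows", "arguments": {
  "series": [
    [[0, 0, 0.001], [0, 0, 0]],
    [[0, 0, 0], [0, 0, 0]],
    [[0, 0, 0], [0, 0, 0]]
  ]
}}

```text
clock: 28.85
tcp_pos: [0.4922, -0.2628, 0.0823]
orientation: [2.039, 2.39, 0.001]
contact_force: [-1.8, 1.1, 5.1]
grip_width: 0.0652
```

>>> {"name": "send_rows", "arguments": {
  "series": [
    [[0, 0, -0.0005], [0, 0, 0]],
    [[0, 0, 0], [0, 0, 0]],
    [[0, 0, 0], [0, 0, 0]],
    [[0, 0, 0], [0, 0, 0]],
    [[0, 0, -0.01], [0, 0, 0]],
    [[0, 0, -0.04], [0, 0, 0]],
    [[0, 0, -0.05], [0, 0, 0]],
    [[0, 0, -0.05], [0, 0, 0]],
    [[0, 0, 0], [0, 0, 0]],
    [[0, 0, 0], [0, 0, 0]]
  ],
  "fingers": 0
}}

```text
clock: 30.1
tcp_pos: [0.4918, -0.2624, 0.2323]
orientation: [-2.038, -2.39, -0.001]
contact_force: [-0.7, 0.6, -0.4]
grip_width: 0.0854
```

```bash
python3 - <<'E'
from h import *
save("wrist","w13"); save("side","s13"); o=r.get_obs();print(o["tcp_pos"],o["contact_force"]); go([.4930,-.2625,.0825])
crop("s13",240,90,150,150,4,"s13c"); crop("w13",210,90,150,200,3,"w13c")
E
```

```text
[ 0.49129014 -0.26218289  0.23122282] [-1.12395229 -0.67800264 -1.00664556]
delta tool [-0.0007  0.0019  0.1487] az x 99.08 clock 30.2
```

View pics/w13.png

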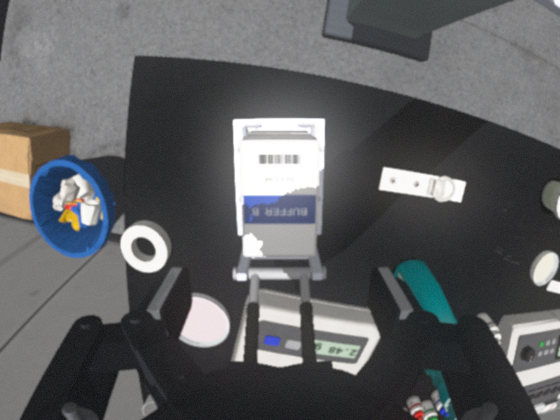

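View pics/w13c.png

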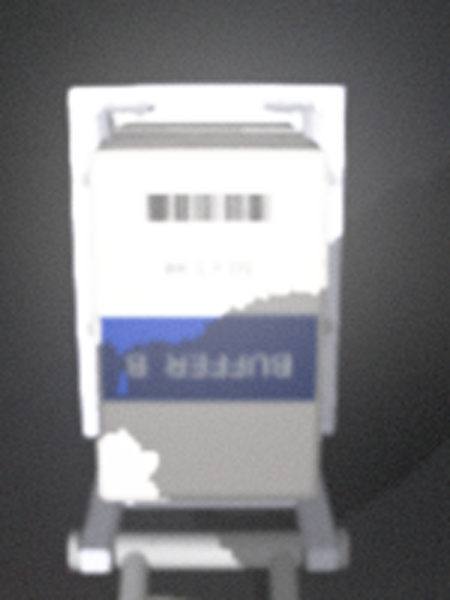

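View pics/s13c.png

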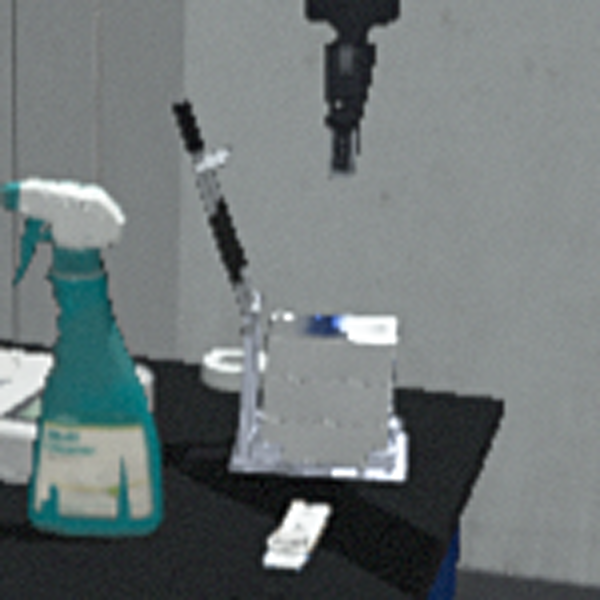

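```bash
python3 - <<'E'
from h import *
d=load("w13"); X=onz(d,np.array([(98,150),(322,150),(318,500),(100,500)])/3+[210,90],.111); print(X[:,:2].round(4).tolist(),X.mean(0))
e=X[2]-X[1]; print(np.degrees(np.arctan2(e[1],e[0])), np.linalg.norm(e[:2]))
s=load("s13"); C=np.array([.500,-.2613]); t=np.radians(9.0); ex=np.array([np.cos(t),np.sin(t)]); ey=np.array([-ex[1],ex[0]])
def pt(x,y,z): return [*(C+x*ex+y*ey),z]
def b(rr,th): return pt(.066-rr*np.cos(th),0,.117+rr*np.sin(th))
print("hinge",proj(s,[b(0,0)]))
for th in (1.8,1.85,1.9,1.95,2.0,2.05): print(th,((proj(s,[b(0,0),b(.131,th),b(.141,th),b(.162,th),b(.183,th)])-[240,90])*4).round(0).tolist())
# wrist check
w=load("w13"); print(((proj(w,[pt(.066,.034,.125),pt(.066,-.034,.125),pt(.066,0,.117)])-[210,90])*3).round(0))
E
```

```text
[[0.4461, -0.2999], [0.4364, -0.2396], [0.5403, -0.2205], [0.5508, -0.2862]] [ 0.49343104 -0.26154918  0.111     ]
10.432217093801354 0.10564604806343882
hinge [[300.84767787 168.0499835 ]]
1.8 [[243.0, 312.0], [212.0, 157.0], [210.0, 145.0], [204.0, 119.0], [199.0, 93.0]]
1.85 [[243.0, 312.0], [204.0, 158.0], [201.0, 146.0], [195.0, 121.0], [188.0, 95.0]]
1.9 [[243.0, 312.0], [196.0, 160.0], [193.0, 148.0], [185.0, 123.0], [177.0, 98.0]]
1.95 [[243.0, 312.0], [189.0, 163.0], [184.0, 151.0], [175.0, 126.0], [166.0, 101.0]]
2.0 [[243.0, 312.0], [181.0, 166.0], [176.0, 154.0], [166.0, 130.0], [156.0, 105.0]]
2.05 [[243.0, 312.0], [174.0, 169.0], [168.0, 157.0], [157.0, 134.0], [145.0, 110.0]]
[[319. 579.]
 [ 94. 579.]
 [207. 566.]]
```

```bash
python3 - <<'E'
from h import *
s=load("s13"); Hh=np.array([.560,-.2516]); t=np.radians(9.0); ex=np.array([np.cos(t),np.sin(t)]); ey=np.array([-ex[1],ex[0]])
def b(rr,th): return [*(Hh-rr*np.cos(th)*ex),.117+rr*np.sin(th)]
for th in (1.85,1.9,1.95,2.0,2.05): print(th,((proj(s,[b(0,0),b(.131,th),b(.141,th),b(.162,th),b(.183,th)])-[240,90])*4).round(0).tolist(),np.round(b(.162,th),4))
crop("s13",270,100,60,80,7.5,"s13d")
crop("w13",200,240,160,170,3.5,"w13d")
E
```

```text
1.85 [[250.0, 313.0], [211.0, 159.0], [208.0, 147.0], [201.0, 121.0], [194.0, 95.0]] [ 0.6041 -0.2446  0.2727]
1.9 [[250.0, 313.0], [203.0, 161.0], [199.0, 149.0], [191.0, 124.0], [183.0, 98.0]] [ 0.6117 -0.2434  0.2703]
1.95 [[250.0, 313.0], [195.0, 163.0], [191.0, 151.0], [182.0, 127.0], [173.0, 102.0]] [ 0.6192 -0.2422  0.2675]
2.0 [[250.0, 313.0], [187.0, 166.0], [183.0, 154.0], [172.0, 130.0], [162.0, 106.0]] [ 0.6266 -0.2411  0.2643]
2.05 [[250.0, 313.0], [180.0, 169.0], [175.0, 158.0], [163.0, 134.0], [152.0, 110.0]] [ 0.6338 -0.2399  0.2608]
```

View pics/s13d.png

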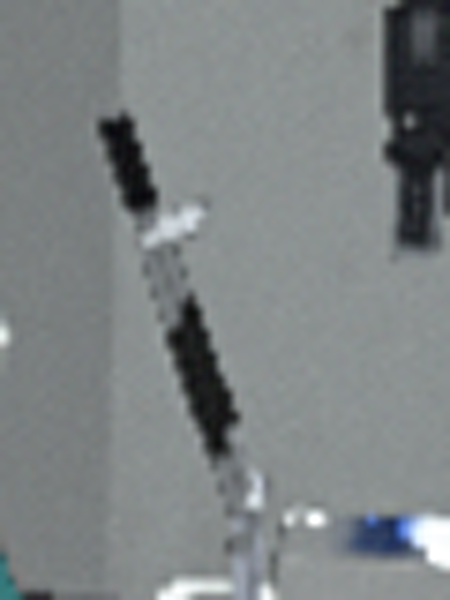

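View pics/w13d.png

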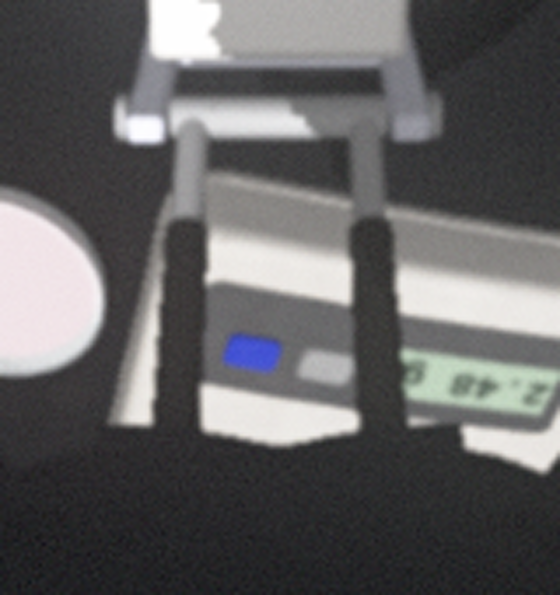

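>>> {"name": "send_rows", "arguments": {
  "series": [
    [[0, 0, -0.045], [0, 0, 0]],
    [[0, 0, -0.045], [0, 0, 0]],
    [[0, 0.045, 0], [0, 0, 0]],
    [[0, 0.035, 0], [0, 0, 0]],
    [[0, 0, 0], [0, 0, 0]],
    [[0, 0, 0], [0, 0, 0]]
  ]
}}

```text
clock: 30.95
tcp_pos: [0.5699, -0.2505, 0.321]
orientation: [-2.038, -2.388, 0.003]
contact_force: [-0.6, -0.5, 0.7]
grip_width: 0.0856
```

```bash
python3 - <<'E'
from h import *
d=save("wrist","w14")[1]; print(d["tcp"]); go([.612,-.2434,.251])
print(proj(d,[[.612,-.2434,.270],[.6180,-.2424,.290],[.6055,-.2443,.250]]))
E
```

```text
[ 0.56987841 -0.25048999  0.32102291]
delta tool [0.0006 0.0431 0.0704] az x 98.98 clock 31.0
[[279.71208929 287.52400993]
 [279.81303452 311.2118597 ]
 [279.85983982 265.91629324]]
```

View pics/w14.png

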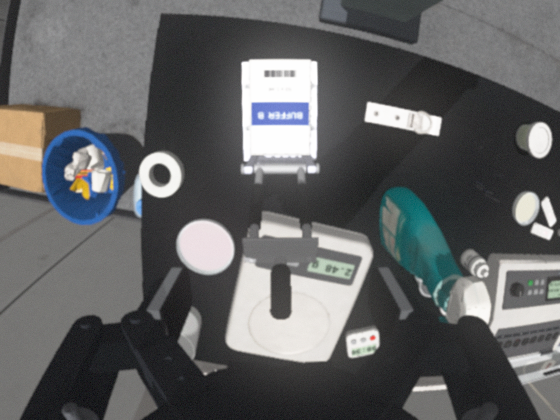

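>>> {"name": "send_rows", "arguments": {
  "series": [
    [[0.0005, 0.043, 0], [0, 0, 0]],
    [[0, 0, 0], [0, 0, 0]],
    [[0, 0, 0.03], [0, 0, 0]],
    [[0, 0, 0.025], [0, 0, 0]],
    [[0, 0, 0.014], [0, 0, 0]],
    [[0, 0, 0], [0, 0, 0]]
  ]
}}

```text
clock: 31.75
tcp_pos: [0.6124, -0.243, 0.2527]
orientation: [-2.039, -2.388, 0.001]
contact_force: [0.2, -0.2, 0.8]
grip_width: 0.0852
```

```bash
python3 - <<'E'
from h import *
d=save("wrist","w15")[1]; print(d["tcp"]); go([.612,-.2434,.251]); print(r.get_obs()["contact_force"])
save("side","s15"); crop("s15",240,60,150,150,4,"s15c")
E
```

```text
[ 0.61238318 -0.24296447  0.25272821]
delta tool [-0.     -0.0011  0.0028] az x 99.04 clock 31.8
[-0.43168868 -0.25748129  0.11056204]
```

View pics/w15.png

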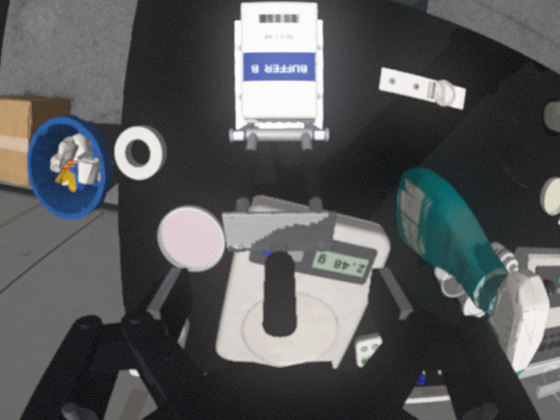

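View pics/s15c.png

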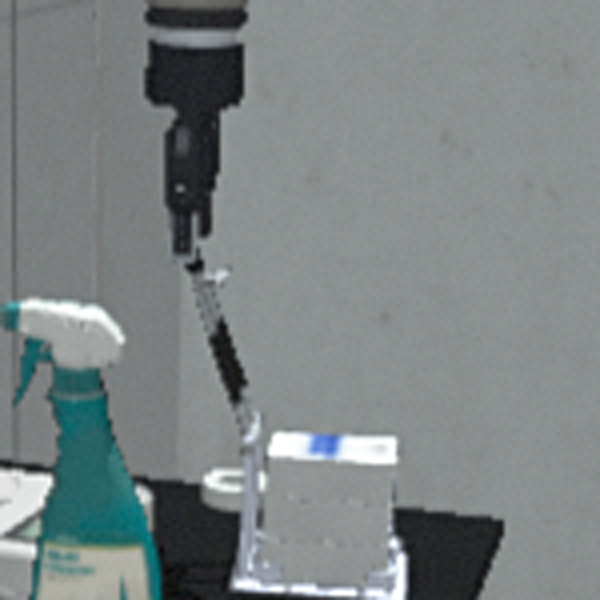

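>>> {"name": "send_rows", "arguments": {
  "series": [
    [[0, 0, 0], [0, 0, 0]],
    [[0, 0, 0], [0, 0, 0]],
    [[0, 0, 0], [0, 0, 0]],
    [[0, 0, 0], [0, 0, 0]],
    [[0, 0, 0], [0, 0, 0]],
    [[0, 0, 0], [0, 0, 0]],
    [[0, 0, 0], [0, 0, 0]],
    [[0, 0, 0], [0, 0, 0]]
  ],
  "fingers": 255,
  "grip_force": 30
}}

```text
clock: 32.85
tcp_pos: [0.6135, -0.243, 0.2535]
orientation: [2.038, 2.39, 0.0]
contact_force: [0.0, -1.7, 2.1]
grip_width: 0.0145
```

```bash
python3 - <<'E'
from h import *
d=save("wrist","w16")[1]; o=r.get_obs(); print(d["tcp"],o["contact_force"],o["moment"],o["grip_width"])
E
```

```text
[ 0.61354971 -0.24295182  0.25345102] [ 1.42426995 -1.42215603  0.11490696] [-0.27584922 -0.11522558  0.01725273] 0.014253312089600432
```

View pics/w16.png

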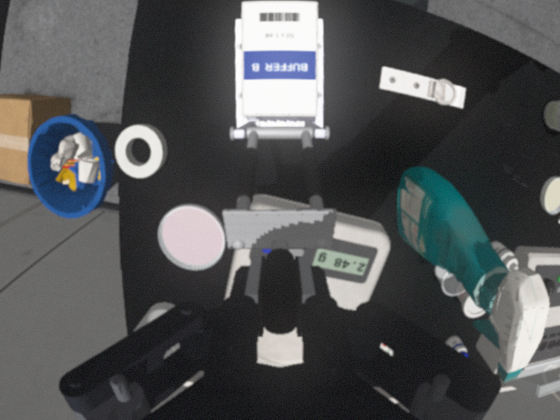

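```bash
python3 - <<'E'
import numpy as np
th=np.linspace(1.906,0,17); r=.163
y=-r*np.cos(th); z=-r*np.sin(th)
print(np.c_[th[1:],np.diff(y),np.diff(z)].round(4))
E
```

```text
[[ 1.7869e+00 -1.8700e-02 -5.3000e-03]
 [ 1.6678e+00 -1.9200e-02 -3.0000e-03]
 [ 1.5486e+00 -1.9400e-02 -7.0000e-04]
 [ 1.4295e+00 -1.9300e-02  1.6000e-03]
 [ 1.3104e+00 -1.9000e-02  3.9000e-03]
 [ 1.1912e+00 -1.8400e-02  6.1000e-03]
 [ 1.0721e+00 -1.7600e-02  8.3000e-03]
 [ 9.5300e-01 -1.6500e-02  1.0300e-02]
 [ 8.3390e-01 -1.5100e-02  1.2200e-02]
 [ 7.1480e-01 -1.3600e-02  1.3900e-02]
 [ 5.9560e-01 -1.1800e-02  1.5400e-02]
 [ 4.7650e-01 -9.9000e-03  1.6700e-02]
 [ 3.5740e-01 -7.9000e-03  1.7700e-02]
 [ 2.3830e-01 -5.7000e-03  1.8600e-02]
 [ 1.1910e-01 -3.4000e-03  1.9100e-02]
 [ 0.0000e+00 -1.2000e-03  1.9400e-02]]
```

>>> {"name": "send_rows", "arguments": {
  "series": [
    [[0, -0.0187, -0.0053], [0, 0, 0]],
    [[0, -0.0192, -0.003], [0, 0, 0]],
    [[0, -0.0194, -0.0007], [0, 0, 0]],
    [[0, -0.0193, 0.0016], [0, 0, 0]],
    [[0, -0.019, 0.0039], [0, 0, 0]],
    [[0, 0, 0], [0, 0, 0]]
  ]
}}

```text
clock: 33.65
tcp_pos: [0.517, -0.2589, 0.2574]
orientation: [-2.041, -2.388, -0.0]
contact_force: [-1.9, -3.4, 7.2]
grip_width: 0.0144
```

```bash
python3 - <<'E'
from h import *
d=save("wrist","w17")[1]; o=r.get_obs(); print(d["tcp"],o["contact_force"],o["moment"],o["grip_width"])
save("side","s17"); crop("s17",240,60,150,150,4,"s17c")
E
```

```text
[ 0.51702879 -0.25894057  0.25741387] [-2.84416094 -3.28332259  8.28896808] [-0.611702    0.6552539   0.00913795] 0.014128168849828128
```

View pics/s17c.png

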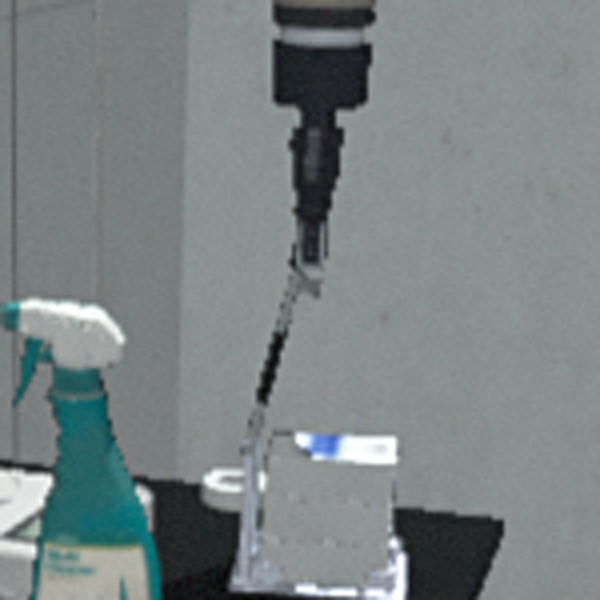

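>>> {"name": "send_rows", "arguments": {
  "series": [
    [[0, -0.0184, 0.005], [0, 0, 0]],
    [[0, -0.0176, 0.0083], [0, 0, 0]],
    [[0, -0.0165, 0.0103], [0, 0, 0]],
    [[0, -0.0151, 0.0122], [0, 0, 0]],
    [[0, -0.0136, 0.0139], [0, 0, 0]],
    [[0, 0, 0], [0, 0, 0]]
  ]
}}

```text
clock: 34.5
tcp_pos: [0.4375, -0.2721, 0.2066]
orientation: [-2.041, -2.388, 0.003]
contact_force: [-1.2, -6.2, 2.3]
grip_width: 0.0142
```

```bash
python3 - <<'E'
from h import *
d=save("wrist","w18")[1]; o=r.get_obs(); print(d["tcp"],o["contact_force"],o["moment"],o["grip_width"])
save("side","s18"); crop("s18",240,60,150,150,4,"s18c")
E
```

```text
[ 0.43745093 -0.27214317  0.20663046] [-1.35384176 -5.11621244  1.92329154] [-1.09562664  0.29755141 -0.05495028] 0.014325259824145106
```

View pics/s18c.png

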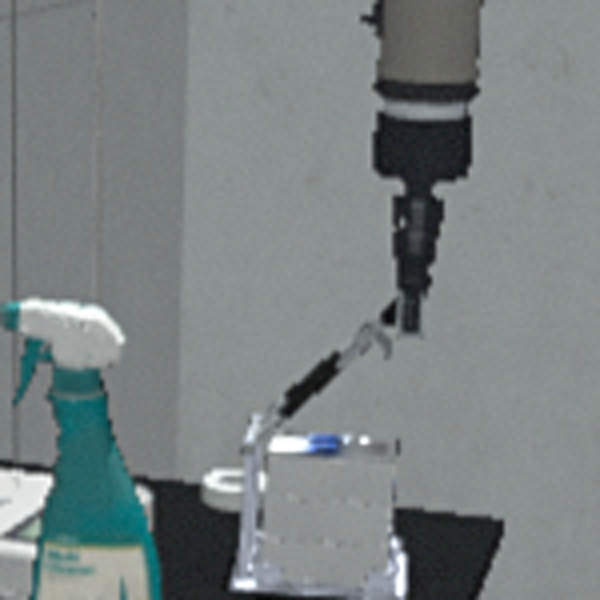

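View pics/w18.png

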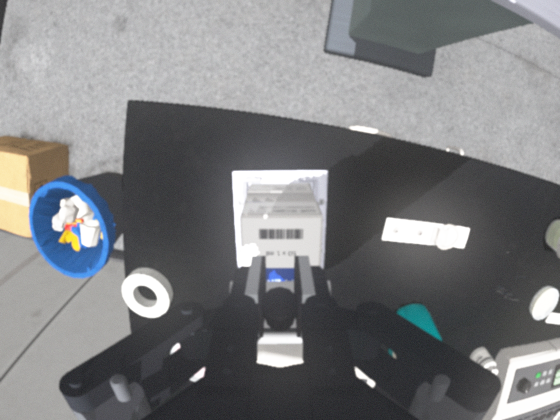

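>>> {"name": "send_rows", "arguments": {
  "series": [
    [[-0.001, -0.0118, 0.0154], [0, 0, 0]],
    [[0, -0.0099, 0.0167], [0, 0, 0]],
    [[0, -0.0079, 0.0177], [0, 0, 0]],
    [[0, -0.0057, 0.0186], [0, 0, 0]],
    [[0, 0, 0], [0, 0, 0]],
    [[0, 0, 0], [0, 0, 0]]
  ]
}}

```text
clock: 35.35
tcp_pos: [0.4033, -0.2779, 0.1383]
orientation: [-2.038, -2.389, 0.003]
contact_force: [-1.9, -4.5, 0.3]
grip_width: 0.0141
```

```bash
python3 - <<'E'
from h import *
d=save("wrist","w19")[1]; o=r.get_obs(); print(d["tcp"],o["contact_force"],o["moment"],o["grip_width"])
save("side","s19"); crop("s19",240,60,150,150,4,"s19c")
E
```

```text
[ 0.40331253 -0.27785431  0.13829795] [-2.5364924  -3.66616505 -0.34316681] [-0.94588583  0.31399373  0.05964239] 0.01419969895724988
```

View pics/s19c.png

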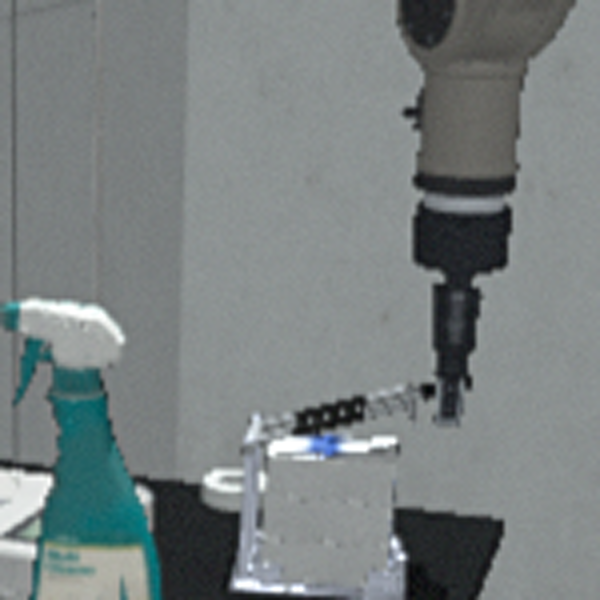

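>>> {"name": "send_rows", "arguments": {
  "series": [
    [[0, -0.0034, 0.019], [0, 0, 0]],
    [[0, -0.001, 0.013], [0, 0, 0]],
    [[0, 0, 0.004], [0, 0, 0]],
    [[0, 0, 0], [0, 0, 0]],
    [[0, 0, 0], [0, 0, 0]]
  ]
}}

```text
clock: 36.08
tcp_pos: [0.3989, -0.2786, 0.1023]
orientation: [-2.039, -2.389, 0.003]
contact_force: [-2.5, -5.5, 0.6]
grip_width: 0.0141
```

```bash
python3 - <<'E'
from h import *
d=save("wrist","w20")[1]; o=r.get_obs(); print(d["tcp"],o["contact_force"],o["moment"],o["grip_width"])
save("side","s20"); crop("s20",240,60,150,150,4,"s20c")
E
```

```text
[ 0.39891761 -0.27855699  0.10234381] [-2.7973208  -5.92494336 -0.3087552 ] [-0.98389727  0.38623636  0.08308574] 0.01428098840677822
```

View pics/s20c.png

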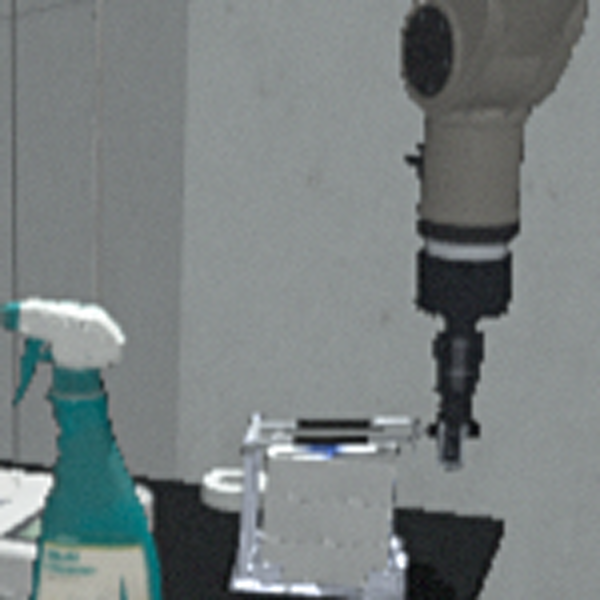

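>>> {"name": "send_rows", "arguments": {
  "series": [
    [[0, 0, 0.002], [0, 0, 0]],
    [[0, 0, 0.002], [0, 0, 0]],
    [[0, 0, 0], [0, 0, 0]],
    [[0, 0, 0], [0, 0, 0]]
  ]
}}

```text
clock: 36.67
tcp_pos: [0.3989, -0.2786, 0.0984]
orientation: [-2.039, -2.389, 0.002]
contact_force: [-3.9, -5.1, 0.2]
grip_width: 0.0142
```

>>> {"name": "send_rows", "arguments": {
  "series": [
    [[0, 0, 0.002], [0, 0, 0]],
    [[0, 0, 0.002], [0, 0, 0]],
    [[0, 0, 0], [0, 0, 0]],
    [[0, 0, 0], [0, 0, 0]]
  ]
}}

```text
clock: 37.17
tcp_pos: [0.399, -0.2785, 0.0944]
orientation: [-2.038, -2.389, 0.002]
contact_force: [-3.1, -5.0, -0.4]
grip_width: 0.0141
```

```bash
python3 - <<'E'
from h import *
d=save("wrist","w21")[1]; o=r.get_obs(); print(d["tcp"],o["contact_force"])
save("side","s21"); crop("s21",290,140,75,75,8,"s21c")
E
```

```text
[ 0.3989523  -0.27854158  0.09440917] [-3.38012492 -5.30920919 -0.05255857]
```

View pics/s21c.png

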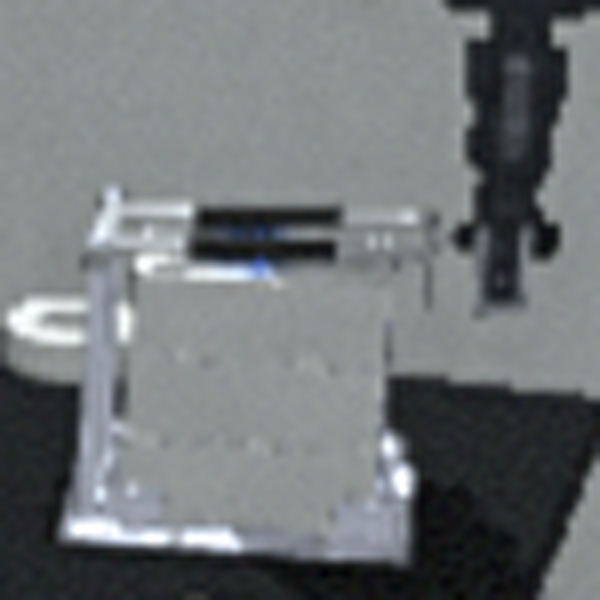

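View pics/w21.png

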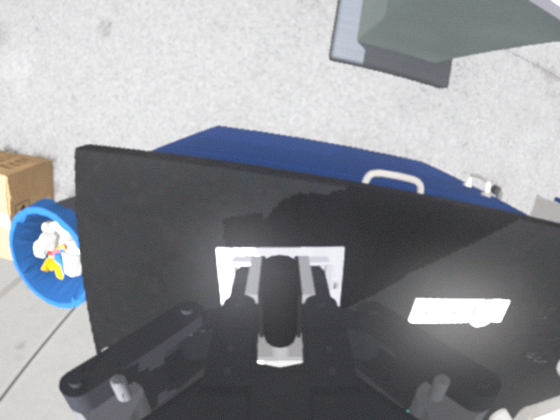

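>>> {"name": "send_rows", "arguments": {
  "series": [
    [[0, 0, 0.0015], [0, 0, 0]],
    [[0, 0, 0.0015], [0, 0, 0]],
    [[0, 0, 0], [0, 0, 0]],
    [[0, 0, 0], [0, 0, 0]]
  ]
}}

```text
clock: 37.78
tcp_pos: [0.3991, -0.2786, 0.0915]
orientation: [-2.039, -2.389, 0.002]
contact_force: [-3.0, -4.8, 0.2]
grip_width: 0.0141
```

>>> {"name": "send_rows", "arguments": {
  "series": [
    [[0, 0, 0.0015], [0, 0, 0]],
    [[0, 0, 0.0015], [0, 0, 0]],
    [[0, 0, 0], [0, 0, 0]],
    [[0, 0, 0], [0, 0, 0]]
  ]
}}

```text
clock: 38.28
tcp_pos: [0.3993, -0.2785, 0.0885]
orientation: [-2.039, -2.389, 0.002]
contact_force: [-2.1, -4.9, -0.6]
grip_width: 0.0139
```

```bash
python3 - <<'E'
from h import *
save("side","s22"); crop("s22",290,140,75,75,8,"s22c")
s=load("s22"); Hh=np.array([.560,-.2516]); t=np.radians(9.0); ex=np.array([np.cos(t),np.sin(t)])
def b(rr,th): return [*(Hh-rr*np.cos(th)*ex),.117+rr*np.sin(th)]
for th in (0,.05,.1,.15): print(th,((proj(s,[b(0,0),b(.131,th),b(.162,th)])-[290,140])*8).round(0).tolist())
E
```

```text
0 [[99.0, 225.0], [421.0, 245.0], [498.0, 250.0]]
0.05 [[99.0, 225.0], [421.0, 230.0], [499.0, 231.0]]
0.1 [[99.0, 225.0], [421.0, 214.0], [499.0, 211.0]]
0.15 [[99.0, 225.0], [420.0, 198.0], [498.0, 192.0]]
```

View pics/s22c.png

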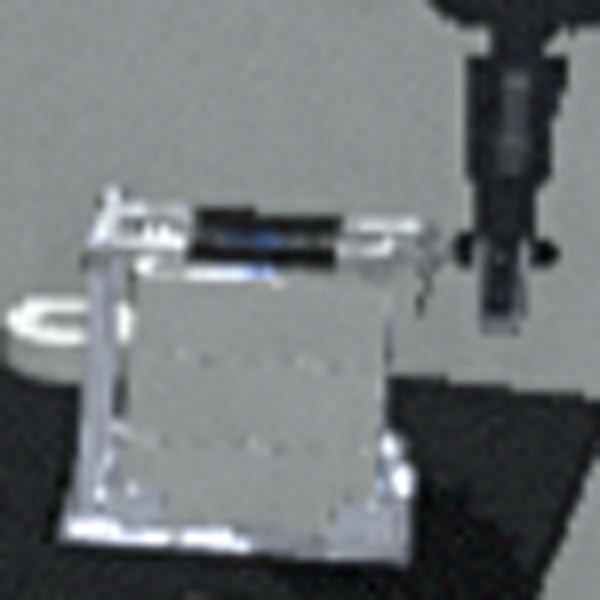

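>>> {"name": "send_rows", "arguments": {
  "series": [
    [[0, 0, 0.0015], [0, 0, 0]],
    [[0, 0, 0.0015], [0, 0, 0]],
    [[0, 0, 0], [0, 0, 0]],
    [[0, 0, 0], [0, 0, 0]]
  ]
}}

```text
clock: 38.83
tcp_pos: [0.3996, -0.2785, 0.0866]
orientation: [-2.039, -2.389, -0.0]
contact_force: [-6.4, -2.0, 15.5]
grip_width: 0.0141
```

```bash
python3 - <<'E'
from h import *
save("side","s23"); crop("s23",290,140,75,75,8,"s23c"); o=r.get_obs();print(o["contact_force"],o["moment"])
E
```

```text
[-4.88035397 -2.10589989 16.75526882] [-0.20526592  1.04025811  0.12145517]
```

View pics/s23c.png

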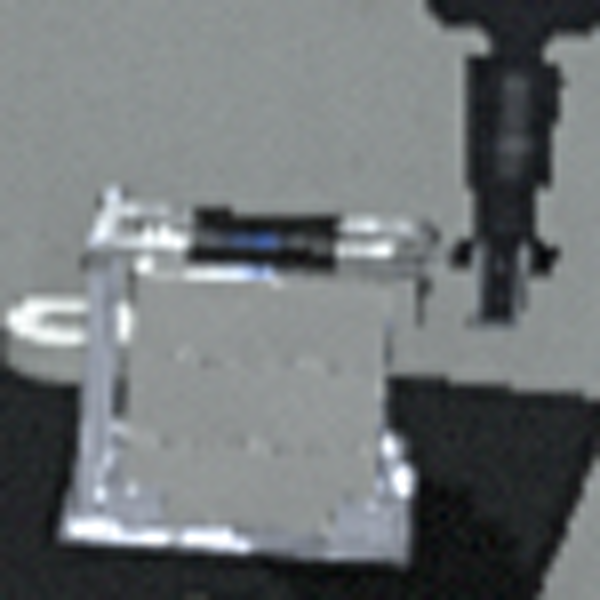

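>>> {"name": "send_rows", "arguments": {
  "series": [
    [[0, 0, 0], [0, 0, 0]],
    [[0, 0, 0], [0, 0, 0]],
    [[0, 0, 0], [0, 0, 0]],
    [[0, 0, 0], [0, 0, 0]],
    [[0, 0, 0], [0, 0, 0]],
    [[0, 0, 0], [0, 0, 0]],
    [[0, 0, 0], [0, 0, 0]]
  ],
  "fingers": 0
}}

```text
clock: 39.75
tcp_pos: [0.3998, -0.2779, 0.0857]
orientation: [-2.039, -2.39, -0.0]
contact_force: [0.2, -0.2, -0.5]
grip_width: 0.0854
```

>>> {"name": "send_rows", "arguments": {
  "series": [
    [[0, 0, -0.02], [0, 0, 0]],
    [[0, 0, -0.04], [0, 0, 0]],
    [[0, 0, -0.05], [0, 0, 0]],
    [[0, 0, -0.05], [0, 0, 0]],
    [[0, 0, 0], [0, 0, 0]],
    [[0, 0, 0], [0, 0, 0]]
  ]
}}

```text
clock: 40.5
tcp_pos: [0.3995, -0.2775, 0.2451]
orientation: [-2.038, -2.39, -0.001]
contact_force: [-0.6, 0.5, -0.9]
grip_width: 0.0854
```

```bash
python3 - <<'E'
from h import *
save("side","s24"); crop("s24",290,140,75,75,8,"s24c"); d=save("wrist","w24")[1]; o=r.get_obs();print(o["clock"],d["tcp"],o["contact_force"]); save("top","t24")
E
```

```text
40.6 [ 0.39908307 -0.27732385  0.24457838] [ 0.05937066 -0.06210556 -0.09986907]
```

View pics/s24c.png

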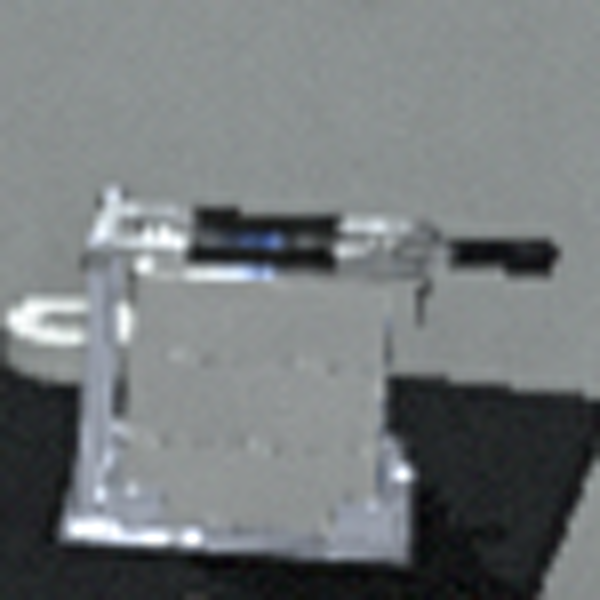

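View pics/w24.png

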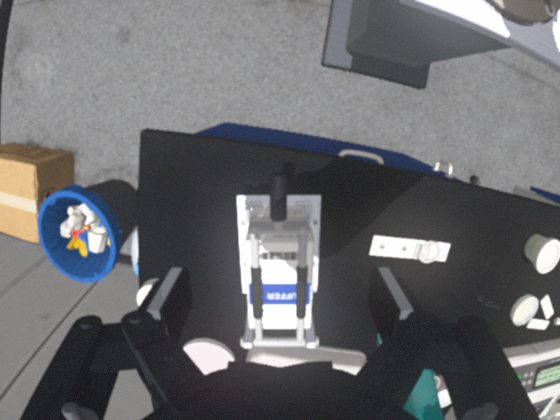

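View pics/t24.png

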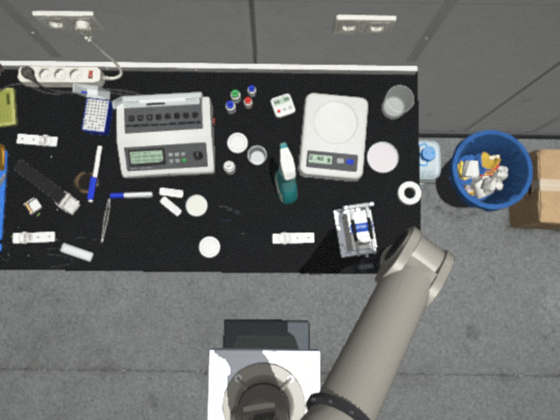

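```bash
python3 - <<'E'
from h import *
crop("w24",225,170,115,190,3.1,"w24c")
E
```

```text
(no output)
```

View pics/w24c.png

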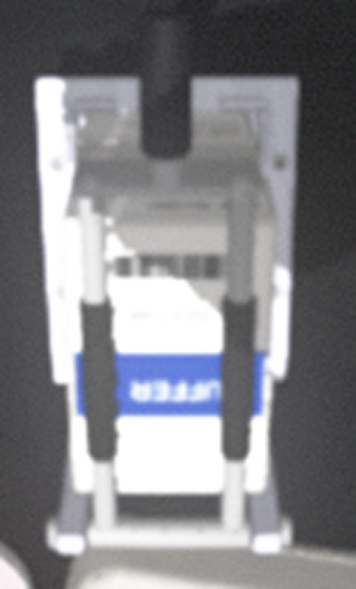

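```bash
python3 - <<'E'
from h import *
d=load("w24"); X=onz(d,np.array([(68,220),(275,220),(265,491),(77,493)])/3.1+[225,170],.111); print(X[:,:2].round(4).tolist(),X.mean(0))
for i,j in((0,3),(1,2)):
    e=X[j]-X[i]; print(np.degrees(np.arctan2(e[1],e[0])),np.linalg.norm(e))
G=onz(d,np.array([(166,85)])/3.1+[225,170],.117); print(G)
r.hand_in()
E
```

```text
[[0.4472, -0.3001], [0.4374, -0.2383], [0.541, -0.2202], [0.5523, -0.2851]] [ 0.49447128 -0.26092332  0.111     ]
8.141223457303926 0.10611340570626389
9.94504837878549 0.10524468579488681
[[ 0.39885251 -0.27780536  0.117     ]]
the job is handed in; nothing more can be done
```

The cartons are stacked in the cradle and the bail is folded down. I handed the job in at about 40.6 s; no verdict was reported.

- **Heft:** the first loose carton lifted at about 4.5 N (0.46 kg), the second at about 1.2 N (0.12 kg). The heavy one went onto the full carton and the light one on top.
- **Stack:** the last wrist picture puts the top carton within about 2 mm and 1° of the middle one. The front edges of the middle and full cartons had lined up within about 1 mm earlier. I judged flatness only by eye, from the side view.
- **Bail:** I swung it down by the grip until it pressed on the top carton at about 16 N, then let go. The side view shows it level (0 to −0.01 rad by my estimate) with its lip in front of the top carton.
- **Robot and bench:** the gripper is open and clear, and the contact force reads about zero. In the last top view the bystanders look unmoved; I did not measure their positions again.

**Checks that disagreed:**
- The base plate measurement put the cartons 5 to 6 mm toward the front of the cradle, more than the 3 mm play allows. The posts also appeared about 6 mm off, so I took the plate measurement to be biased and used the carton positions instead. The 8 mm limit between the full carton and the cradle therefore rests on that reading.
- The bail touched the carton with the gripper about 12 mm lower than my hinge geometry predicted, so I relied on the contact force and the side view instead.

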